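# Rebalance the swing-pot rotor of a parts dryer

## Robot

A 6-joint arm with a two-finger parallel gripper is mounted at the origin on a cart in front of the work surface, level with it; the furniture and walls round the work are solid. World frame = base frame: x ahead of the robot, y to its left, z up, the work surface at z = 0. Lengths are in m, angles in rad, forces in N, time in s.
With the tool pointing down it reaches from about 0.375 to 0.75 m from the base axis. Payload 9 kg.
Tool frame: the origin (TCP) lies midway between the tips of the shut fingers; the grasp point (between the pads) lies 19 mm behind it; z points along the fingers, x is the direction in which the jaws open and shut, and the axes are right-handed (so a half turn about z gives the same grasp; the last joint's range is limited). The gripper opens to 85 mm and grips with 20 to 120 N. Pads are 22 mm wide; open, the fingers measure 114 mm over their backs; the gripper's body (76 mm by 85 mm) begins 54 mm behind the grasp point. The pads swing forward as they close: fully open they stand 13 mm farther back than shut.
Start: joints at [-1.339, 0.104, 0.097, 1.564, 0, 1.353], TCP at [0.261, -0.54, 0.231] pointing down, gripper open.
Joint ranges: [-2.99, 2.99], [-0.84, 1.86], [-1.1, 1.16], [-1.84, 2.11], [-1.51, 1.56], [-3.14, 3.14]. Speed limits (rad/s): [2.22, 2.22, 2.57, 3.14, 3.14, 3.14].

## Interface

Orientations are given as a unit quaternion [w, x, y, z].
In Python, from plant import r gives the robot as it stands. The module is installed in compiled form; this text tells all that it offers.
- The arm moves only by the shell command python3 -m crank 'ROWS' [FORCE]. ROWS is JSON, a list that holds one entry, the list of rows, each a list of 5 numbers: the closure, from 0 (fully open) to 1 (shut), then the shift along the tool's x, y, z in m, then the turn about the tool's z in rad. A call has 1 to 8 rows; each row is the pose to reach, as a shift and turn from the pose commanded when the call began, along the tool's axes at that moment; what a row does not reach only later rows make up. A row lasts 1/12 s, in which the tool goes at most 41.7 mm and 7.16 degrees, less where a joint would pass 70% of its speed; a pose out of reach is approached as far as the arm can. A call with a gripper value outside its range is refused whole. The fingers move at their own pace and stop on an object; FORCE is the grip in N (left out, the last holds). Time passes only in rows, so rows that repeat a pose let the fingers close. It gives the time, the measured TCP pose, the force and the opening at its end, in the units of the state.
- r.observe(): the state, without advancing time (a new reading comes with each control period).
- r.read_camera(name): name is "side" or "top" or "wrist"; returns a dict with "img" (384x512x3 uint8, red, green, blue), "depth" (384x512 float32, m along the optical axis (not along the pixel's ray), 0 where there is no reading), "K" (3x3 intrinsics, pixels), "extrinsics" (4x4, takes a point from camera to world coordinates); the wrist camera has in their place "T_tool_cam" (4x4, takes a point from camera to tool coordinates, whose origin is the TCP and whose axes are the tool frame's). Camera axes: x right, y up, looking along -z (the intrinsics and any distortion apply to the point x, -y, -z); pixel columns grow to the right and rows downward; lengths in m; the calibration is good to about 2 mm. The wrist camera is an equidistant fisheye: a pixel r from the principal point sees the ray r / f radians off the axis. A picture is of the moment at which its call begins: read the wrist's pose just before it.
- r.finish_job(): hands the job in, once; it reports no verdict.
The state is a dict: "time_s": time; "qpos": joint angles; "qvel": joint speeds; "joint_efforts": joint torques, N m; "tcp_pos": TCP position; "orientation": TCP orientation; "wrist_force": force on the tool from outside, world axes, zero at the start; "torque": the same for the moment, N m; "grip_width": finger opening in m.
Only numpy, scipy, OpenCV 4.12 (cv2) and the standard library are available. Lean on these libraries where they do the work, as an engineer would, in place of code of your own. Each camera call takes 0.05 s, during which the arm holds its last target.

## Task

This parts dryer would shake: its rotor is hung wrongly. Rehang the pots so that the two big round pots hang straight across the hub from each other and so do the two square pots, and put the small odd pot on the single hanger stand in place of the square pot that hangs there now; you can stand a pot on the rubber mat on the way. Keep the pots upright, leave the ball valve and the tape measure where they are, and leave every pot hanging still with both pins down in their notches.

Things in the scene. Friction and masses are not known exactly. Their poses are not given: they have to be found in the camera images.
- rotor: fixed dark steel rotor on a round grey foot. Origin: hub axis at table height. Four places 78 mm out along its +x, +y, -x, -y: each two bars 60 mm apart inside, with a V-notch (mouth 24 mm, 16 mm deep, open upward) in each for a pot's pins. A hung pot's x points out or in, its origin 66 mm above the table; lift it straight out, lower it straight in. Hub nut 84 mm tall
- hanger: small fixed stand, 86 x 96 mm, with one pair of the same open V-notches, at its y = -34 and +34 mm. Origin at table height under the middle of the pair, z up. A pot hung here has its pins along the stand's y and its origin straight above the stand's, 66 mm up
- mat: black ribbed rubber mat, 80 x 80 x 3 mm, fixed flat on the table, empty at the start: a free spot where a pot may stand. Origin at its centre at table height, z up. (Round the work: the tall filler column stands at x 0.58 to 0.77, y 0.13 to 0.27; a push handle 0.38 m tall along y = -0.36 from x = 0.42 to 0.86)
- round_pot_1: big round steel pot, lid 52 mm across, 0.34 kg, in the rotor at the start. Body 44 mm across, flat bottom 46 mm below the origin. Origin on its axis at pin height, z up. Two 8 mm pins along y, tips 41 mm out. Lid top 18 mm above the origin; flat-sided loop handle on it, 10 mm thick in x, 36 mm long in y, 18 to 54 mm above the origin: pinch it across x. Half a turn makes no difference.
- round_pot_2: the other big round pot, the same in every way, in the rotor at the start. Origin on its axis at pin height, z up. Two 8 mm pins along y, tips 41 mm out. Lid top 18 mm above the origin; flat-sided loop handle on it, 10 mm thick in x, 36 mm long in y, 18 to 54 mm above the origin: pinch it across x. Half a turn makes no difference.
- square_pot_1: square steel pot, lid 47 x 47 mm, 0.34 kg, in the rotor at the start. Body 44 x 44 mm, flat bottom 46 mm below the origin. Origin on its axis at pin height, z up. Two 8 mm pins along y, tips 41 mm out. Lid top 18 mm above the origin; flat-sided loop handle on it, 10 mm thick in x, 36 mm long in y, 18 to 54 mm above the origin: pinch it across x. Half a turn makes no difference.
- square_pot_2: the other square pot, the same in every way, on the hanger stand at the start. Origin on its axis at pin height, z up. Two 8 mm pins along y, tips 41 mm out. Lid top 18 mm above the origin; flat-sided loop handle on it, 10 mm thick in x, 36 mm long in y, 18 to 54 mm above the origin: pinch it across x. Half a turn makes no difference.
- small_pot: the odd small round pot, lid 35 mm across, 0.22 kg, in the rotor at the start. Body 32 mm across, flat bottom 36 mm below the origin. Origin on its axis at pin height, z up. Two 8 mm pins along y, tips 41 mm out. Lid top 18 mm above the origin; flat-sided loop handle on it, 10 mm thick in x, 36 mm long in y, 18 to 54 mm above the origin: pinch it across x. Half a turn makes no difference.
- ball_valve: bystander: brass ball valve with a red lever, 26 x 92 x 42 mm, lying on the table; leave it alone. Origin under its middle
- tape_measure: bystander: yellow tape measure, 34 x 79 x 57 mm, standing on the table; leave it alone. Origin under its middle
Not all that is in view belongs to the job. Leave any purple look-alike of the round_pot_2 alone.

How it is judged:
By the outcome, as a careful person would: the job done as asked, in the order asked, and still so for the second after the job is handed in, with the robot touching nothing.
It also fails if it takes over 112 s, if anything falls off the work surface, if the arm or the gripper's body presses on something with over 40 N, if the wrist force passes 120 N, or if a joint passes its speed limit or range.

## Working session

There is one attempt and no reset: what is moved stays moved. The work goes in short steps, Python scripts to look and compute and a shell command to move; the robot and the scene stay as the last step left them, time stands still between calls to the robot, and variables do not carry over. Pictures are saved under pics/ and viewed, and the job is handed in when it is done.

```bash
mkdir -p pics; python3 - <<'E'
from plant import r
import cv2,json
o=r.observe(); print({k:(v if not hasattr(v,'tolist') else v.tolist()) for k,v in o.items()})
for n in("top","side"):
    c=r.read_camera(n); cv2.imwrite(f"pics/{n}0.png",cv2.resize(c["img"][:,:,::-1],(800,600),interpolation=cv2.INTER_CUBIC)); print(n,c["K"],c["extrinsics"],[k for k in c])
E
```

```text
{'time_s': 0.0, 'qpos': [-1.3387227033898559, 0.1046743881709637, 0.09644764583439557, 1.5638925421178973, -8.946020081207176e-07, 1.3530930459769925], 'qvel': [-0.000486559189651456, -0.0016090477547700845, -0.00016593095973177052, -9.67799560675231e-05, 0.00028318097124475423, 0.0002509121626291727], 'joint_efforts': [-0.0006240949005587026, -55.693899393081665, 50.36427140235901, 0.017173202941194177, -0.00017181997009174665, 1.3594678449635467e-06], 'tcp_pos': [0.26078611322961953, -0.5399880418718173, 0.230525008985586], 'orientation': [-0.0004640447690346866, 0.8469840642207398, -0.5316178678352894, -0.0004713988023367991], 'wrist_force': [0.23376729039871663, 0.6209777920459271, -0.130185284002605], 'torque': [0.05005215534705931, 0.00039684078017931403, 0.024274263866159985], 'grip_width': 0.08563066710214594}
top [[379.2767414    0.         259.27881427]
 [  0.         379.2767414  193.12460681]
 [  0.           0.           1.        ]] [[ 0.01432893  0.99233059 -0.12277903  0.41777136]
 [-0.99987563  0.01341118 -0.00829801  0.0841766 ]
 [-0.00658776  0.12288266  0.99239934  1.06621444]
 [ 0.          0.          0.          1.        ]] ['img', 'depth', 'K', 'extrinsics']
side [[353.99955682   0.         256.26636371]
 [  0.         353.99955682 193.6882685 ]
 [  0.           0.           1.        ]] [[-0.98218439  0.0708375  -0.1740571   0.36041595]
 [-0.18706537 -0.45677886  0.86968938  1.05424029]
 [-0.01789899  0.88675539  0.46189231  0.55873029]
 [ 0.          0.          0.          1.        ]] ['img', 'depth', 'K', 'extrinsics']
```

View pics/top0.png

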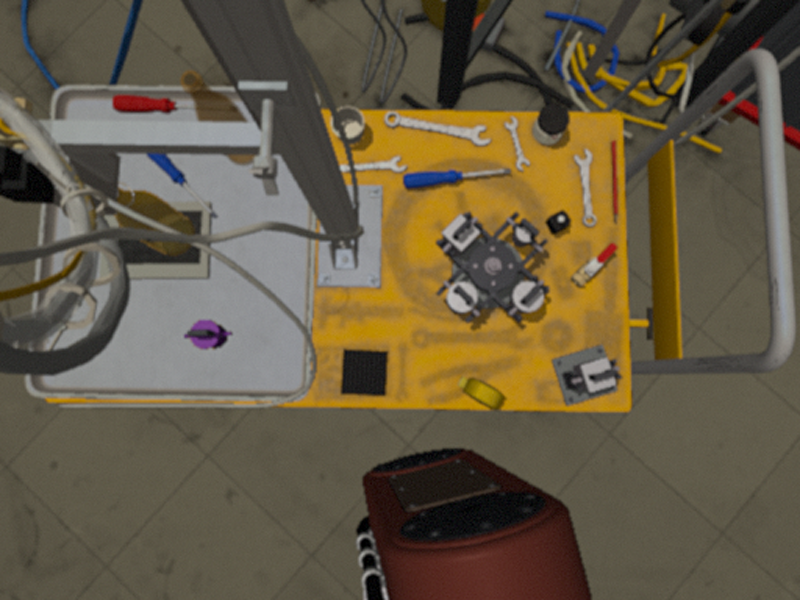

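View pics/side0.png

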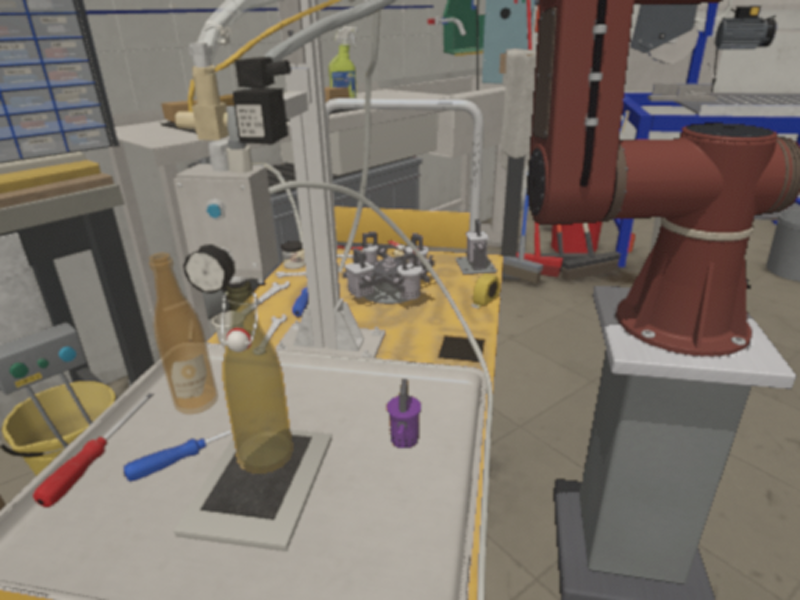

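```bash
cat > h.py <<'E'
import numpy as np,cv2
from plant import r
from scipy.spatial.transform import Rotation as R
def uvw(c,u,v,z=None,d=None):
    K=c["K"];E=c["extrinsics"]
    ray=E[:3,:3]@np.array([(u-K[0,2])/K[0,0],-(v-K[1,2])/K[1,1],-1.]);o=E[:3,3]
    if z is not None: return o+ray*(z-o[2])/ray[2]
    return o+ray*d
def Rt(o):
    w,x,y,z=o["orientation"]; return R.from_quat([x,y,z,w]).as_matrix()
E
python3 - <<'E'
from h import *
c=r.read_camera("top");im=c["img"][:,:,::-1]
np.save("top.npy",c["img"]);np.save("topd.npy",c["depth"])
a=im[130:215,270:362]; cv2.imwrite("pics/rot0.png",cv2.resize(a,None,fx=7,fy=7,interpolation=cv2.INTER_CUBIC))
a=im[215:265,345:405]; b=im[215:265,205:265]
cv2.imwrite("pics/hm0.png",cv2.resize(np.hstack([b,a]),None,fx=6,fy=6,interpolation=cv2.INTER_CUBIC))
# depth-based world map of tall points
d=c["depth"];K=c["K"];E=c["extrinsics"]
v,u=np.mgrid[:384,:512];P=np.stack([(u-K[0,2])/K[0,0]*d,-(v-K[1,2])/K[1,1]*d,-d],-1)@E[:3,:3].T+E[:3,3]
np.save("P.npy",P)
for v0 in range(134,206,3): print(v0,' '.join('%3d'%(P[v0,x,2]*1000) for x in range(276,356,3)))
E
```

```text
134  -1   0  -1  -2  -4  -3  -3  -1   0  -2  -2  -1   0   0   3   2   0   0   2  -1   0  -2  -1  -5  -7  -1  -2
137   0   0   1  -4   0   0  -3  63  74   0   0  -3  -5  -2  -2  -2   2   2  77  -4   1  -1  -2  -1   3   0   0
140   0  -2   0   0  -3  -2  82  83 118  68   0  -1   1  -1   1   1  70  63   0   0 121  -1   0   0  -1  30  34
143  -1  -5  -5  -3   0  80  81 119 118  69  69   0   0  -3   0   0  74  69  72 108 117 116  -3   2  -1  20  38
146  -1  -2  -4  -3  85  86 119 120  84  80  62  61  -2   4  -1  62   1   0  69  90  84 118 120   0   0   5  27
149   0   0  -1  85  82 117 116  84  79  82  80  62  60   0  58  -3  -2  -1  81  82  82  82 119  -3   0  -2  15
152  -1  -3  -2  66  84  99  83  83  84  82   1   7  63  61  47  -4   0  -2  64  84  81  87 105   0  -2  -1  -1
155  -1  59  72  40  74  82  82  81  83   7   7   8  59  63   7   9  10  -4  50  63  72  67  70  -2  70   0  -2
158   0   0  64  67  66  65  80  83   8   9  57  61  63  63  62  65  61   7  -2  37  -1   0  62  73   1  -2  -2
161  -2   1   0  68  71  34  62   5   8  61  61  64  62  61  62  62  62  62   8  -3  -1  -4 
[... 888 characters left out ...]
  82  84 119 120  74  75  -2
188  -1  -3  59  -2  80  83 116 117  82  78  10   5  54  59   6   8   8  12  82  80  85 119 119  84  49   0  -3
191  -1   0  -1   0  82  81  83 115 117  79  11   9  64   9  61  10   6  43  81  82 119 117  81  87   2   0   0
194  -5  -3  -3   1  79  80  84  83 112  83   9  59  13   7   6  60   4  38  80  86 109  80  79  83   0   0   0
197   0   1   1   2  36  84  84  84  81  67  70  73   8   7   0   1  75  -5  64  85  80  83  84  -1  -2  -3   1
200   0   1  -1  -2   0  29  39  -3   0  69  66   0   0   0  -2   3  -3  71   0  29   0   2   1  -3  -2  -1   0
203   2  -3  -2   0  -2   0  -1  -2  77  69  -1   0   0  -4   5  -3  -1   0  69  71   0   2   0   0  -3   0   0
```

```bash
ls pics
```

```text
hm0.png
rot0.png
side0.png
top0.png
```

View pics/rot0.png

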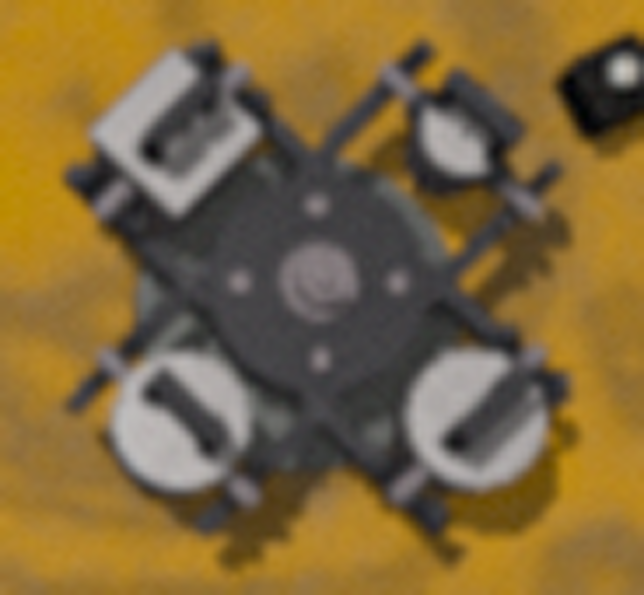

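View pics/hm0.png

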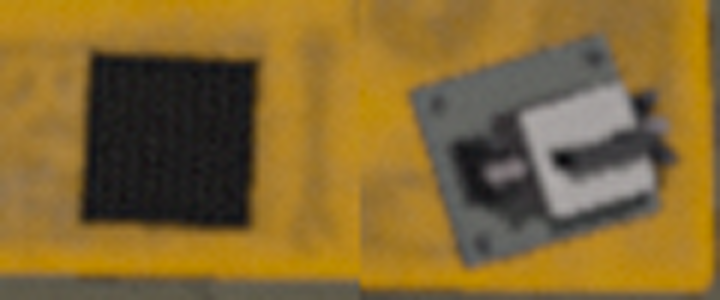

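```bash
python3 - <<'E'
from h import *
P=np.load("P.npy")
W={'sq1':(134,168,276,308),'small':(134,160,328,346),'rndLL':(179,206,280,306),'rndLR':(178,205,326,352),'sq2':(225,255,365,400)}
C={}
for k,(a,b,c,d) in W.items():
    p=P[a:b,c:d].reshape(-1,3)
    h=p[(p[:,2]>105)&(p[:,2]<.13)] if 0 else p[(p[:,2]>.105)&(p[:,2]<.13)]
    l=p[(p[:,2]>.076)&(p[:,2]<.095)]
    m=h[:,:2].mean(0); q=np.linalg.svd(h[:,:2]-m)[2][0]
    C[k]=m
    rect=cv2.minAreaRect((np.vstack([h,l])[:,:2]*1000).astype(np.float32))
    print(k,len(h),m,h[:,2].mean(),'handle dir deg',np.degrees(np.arctan2(q[1],q[0]))%180,'extent',np.ptp((h[:,:2]-m)@q),'lid+handle',np.vstack([h,l])[:,:2].mean(0),rect)
print((C['sq1']+C['rndLR'])/2,(C['small']+C['rndLL'])/2)
for a,b in(('sq1','rndLR'),('small','rndLL')):
    v=C[a]-C[b];print(np.linalg.norm(v),np.degrees(np.arctan2(v[1],v[0])))
# mat: dark pixels
im=np.load("top.npy").astype(int)
m=(im.sum(-1)<150);m[:220]=0;m[258:]=0;m[:,:210]=0;m[:,255:]=0
p=P[m];print('mat',len(p),cv2.minAreaRect((p[:,:2]*1000).astype(np.float32)))
# hanger base plate
p=P[218:262,350:400].reshape(-1,3)
h=p[(p[:,2]>.006)]; 
print('hanger',np.sort(p[:,2])[::100],cv2.minAreaRect((h[:,:2]*1000).astype(np.float32)))
p=P[160:184,300:334].reshape(-1,3);h=p[p[:,2]>.073];print('nut',h.mean(0),len(h))
c={"K":None}
E
```

```text
sq1 61 [6.58317678e-01 5.98470474e-04] 0.11810450814958343 handle dir deg 136.80566627072437 extent 0.035233900240393086 lid+handle [ 6.57203964e-01 -5.21403799e-05] ((658.431884765625, 0.012058258056640625), (45.79851531982422, 73.68639373779297), 45.83525466918945)
small 63 [ 0.66078715 -0.10920902] 0.11706522697369957 handle dir deg 45.34784773265983 extent 0.03453352915734201 lid+handle [ 0.66003126 -0.10670214] ((667.5679321289062, -100.50054931640625), (56.010990142822266, 24.320404052734375), 30.845182418823242)
rndLL 64 [ 0.54866042 -0.00184341] 0.11743848174805346 handle dir deg 45.84545548034279 extent 0.03569318496736289 lid+handle [ 0.54770972 -0.00114395] ((550.4107666015625, 1.3252830505371094), (69.81023406982422, 50.17438888549805), 65.13285064697266)
rndLR 60 [ 0.55024484 -0.11137104] 0.11807612295025903 handle dir deg 136.22143278685172 extent 0.03536327791810472 lid+handle [ 0.55026494 -0.1113147 ] ((553.34765625, -115.81999206542969), (51.211788177490234, 71.06102752685547), 29.275941848754883)
sq2 66 [ 0.4225152  -0.22413647] 0.11858069785001014 handle dir deg 10
[... 231 characters left out ...]
22]
0.15561783767978318 46.01452973887781
0.15524103297158007 -43.7573629297651
mat 756 ((421.664306640625, 143.58657836914062), (119.02748107910156, 76.15583801269531), 87.86605072021484)
hanger [-7.04544686e-03 -3.42304499e-03 -2.56240279e-03 -1.99596800e-03
 -1.46145602e-03 -1.02609535e-03 -4.80602542e-04  1.27350362e-05
  6.19221208e-04  1.37917609e-03  2.30822490e-03  4.65711953e-03
  6.28551497e-03  7.21000183e-03  8.09591343e-03  9.33310905e-03
  1.17159740e-02  5.53196651e-02  7.22350814e-02  8.18546825e-02
  8.37735241e-02  8.66400959e-02] ((402.628173828125, -107.68138122558594), (95.25772094726562, 372.9359436035156), 9.815557479858398)
nut [ 0.5812095  -0.04369929  0.17189783] 64
```

```bash
cat >> h.py <<'E'
def to(x,y,z,yaw=None):
    o=r.observe();M=Rt(o);s=M.T@(np.array([x,y,z])-o["tcp_pos"])
    cy=np.degrees(np.arctan2(M[1,0],M[0,0]))
    t=0 if yaw is None else -np.radians((yaw-cy+180)%360-180)
    print('t%.1f'%o["time_s"],'tcp',np.round(o["tcp_pos"],4),'yaw %.2f'%cy,'tilt',np.round(M[2,:2],4),'W %.4f'%o["grip_width"],'F',np.round(o["wrist_force"],1),'q1,q6',np.round([o["qpos"][0],o["qpos"][5]],2),'\n -> shift',np.round(s,4),'turn %.3f'%t)
E
cat > to.py <<'E'
import sys
from h import *
to(*map(float,sys.argv[1:]))
E
python3 to.py 0.27 -0.35 0.26 -30
python3 - <<'E'
from h import *
P=np.load("P.npy");im=np.load("top.npy").astype(int)
m=(im.sum(-1)<130);m[:220]=0;m[255:]=0;m[:,:214]=0;m[:,250:]=0
p=P[m];print('mat',len(p),cv2.minAreaRect((p[:,:2]*1000).astype(np.float32)),p.mean(0))
c=r.read_camera("top");print(uvw(c,233.1,238.1,z=.003))
E
```

```text
t0.1 tcp [ 0.2608 -0.5401  0.2307] yaw -64.23 tilt [-0.001  -0.0002] W 0.0853 F [-0.5  1.  -0.6] q1,q6 [-1.34  1.35] 
 -> shift [-0.1672 -0.0909 -0.0291] turn -0.597
mat 739 ((421.7130432128906, 143.60781860351562), (119.01929473876953, 75.71813201904297), 88.60293579101562) [0.4218704  0.1648597  0.00820903]
[0.42212076 0.1641642  0.003     ]
```

```bash
python3 -m crank '[[[0,-0.03,-0.015,-0.01,-0.1],[0,-0.065,-0.035,-0.029,-0.2],[0,-0.1,-0.055,-0.029,-0.3],[0,-0.135,-0.075,-0.029,-0.42],[0,-0.167,-0.091,-0.029,-0.54],[0,-0.167,-0.091,-0.029,-0.597],[0,-0.167,-0.091,-0.029,-0.597]]]' 60; python3 to.py 0.40 -0.24 0.24 16.3
```

```text
time_s: 0.78
tcp_pos: [0.2706, -0.3492, 0.2609]
orientation: [0.001, 0.966, -0.257, 0.001]
wrist_force: [0.5, -0.0, 0.0]
grip_width: 0.0856
t0.8 tcp [ 0.2706 -0.3492  0.2609] yaw -29.78 tilt [0.0015 0.0012] W 0.0856 F [ 0.5 -0.   0. ] q1,q6 [-1.21  0.88] 
 -> shift [ 0.0581 -0.1591  0.0208] turn -0.804
```

```bash
python3 -m crank '[[[0,0.012,-0.032,0.004,-0.12],[0,0.024,-0.064,0.008,-0.24],[0,0.036,-0.096,0.012,-0.36],[0,0.048,-0.128,0.016,-0.48],[0,0.058,-0.159,0.021,-0.6],[0,0.058,-0.159,0.021,-0.72],[0,0.058,-0.159,0.021,-0.804],[0,0.058,-0.159,0.021,-0.804]]]'; python3 - <<'E'
from h import *
o=r.observe();c=r.read_camera("wrist")
print(c["K"],c["T_tool_cam"])
cv2.imwrite("pics/w1.png",cv2.resize(c["img"][:,:,::-1],(800,600),interpolation=cv2.INTER_CUBIC))
to(0.4225,-0.2241,0.15,16.3)
E
```

```text
time_s: 1.45
tcp_pos: [0.4005, -0.2419, 0.2388]
orientation: [-0.0, 0.99, 0.141, -0.0]
wrist_force: [0.6, -0.4, 0.1]
grip_width: 0.0852
[[297.31863964   0.         252.10479995]
 [  0.         297.31863964 190.03219805]
 [  0.           0.           1.        ]] [[ 9.99999659e-01 -4.73872939e-04  6.75812776e-04  5.47805429e-04]
 [-2.63339302e-04 -9.59153610e-01 -2.82885636e-01 -7.21077832e-02]
 [ 7.82260112e-04  2.82885362e-01 -9.59153408e-01 -1.40889742e-01]
 [ 0.00000000e+00  0.00000000e+00  0.00000000e+00  1.00000000e+00]]
t1.5 tcp [ 0.4003 -0.2422  0.2389] yaw 15.84 tilt [-0.0004 -0.0004] W 0.0857 F [-0.1 -0.7 -0.2] q1,q6 [-0.82  0.47] 
 -> shift [ 0.0264 -0.0113  0.0889] turn -0.008
```

View pics/w1.png

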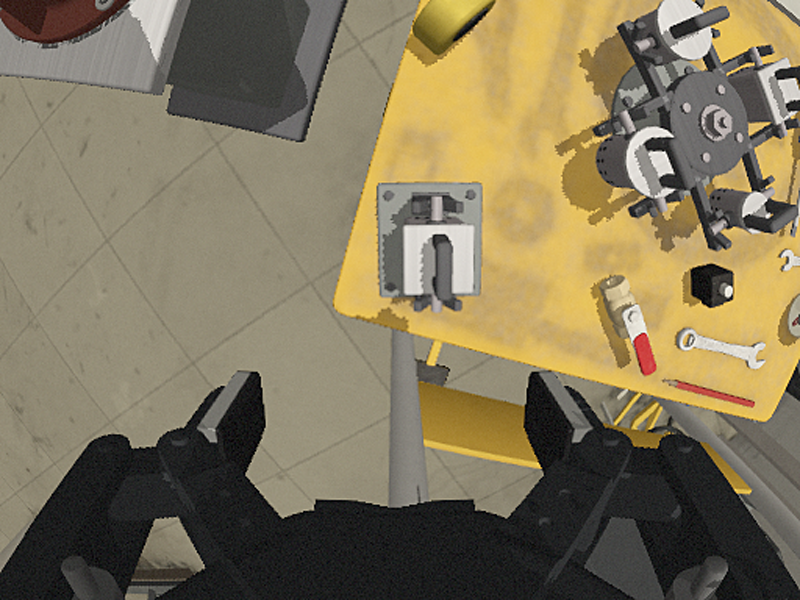

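```bash
cat >> h.py <<'E'
def wristP():
    o=r.observe();c=r.read_camera("wrist")
    d=c["depth"];K=c["K"];T=c["T_tool_cam"]
    v,u=np.mgrid[:384,:512];a=(u-K[0,2])/K[0,0];b=(v-K[1,2])/K[1,1];th=np.hypot(a,b)+1e-9
    k=np.tan(th)/th
    p=np.stack([a*k*d,-b*k*d,-d],-1)@T[:3,:3].T+T[:3,3]
    M=Rt(o); P=p@M.T+o["tcp_pos"]; P[(d<=0)|(th>1.2)]=np.nan
    return c["img"],P
def handle(P,win,zlo=.105,zhi=.125):
    a,b,c,d=win;p=P[a:b,c:d].reshape(-1,3);h=p[(p[:,2]>zlo)&(p[:,2]<zhi)][:,:2]
    m=h.mean(0);q=np.linalg.svd(h-m)[2][0];t=(h-m)@q;n=np.array([-q[1],q[0]]);s=(h-m)@n
    mid=m+q*(t.max()+t.min())/2+n*(s.max()+s.min())/2
    print(len(h),'mean',m,'mid',mid,'dir %.1f'%(np.degrees(np.arctan2(q[1],q[0]))%180),'ext',np.ptp(t),np.ptp(s))
E
python3 - <<'E'
from h import *
im,P=wristP()
handle(P,(145,200,262,300),.112,.126)
handle(P,(140,200,250,310),.112,.126)
for v in range(140,200,4): print(v,' '.join('%4.0f'%(x*1000) for x in P[v,256:310:4,2]))
E
```

```text
419 mean [ 0.42522894 -0.2232921 ] mid [ 0.42569039 -0.2241287 ] dir 108.6 ext 0.0355230680503974 0.010287447460600454
419 mean [ 0.42522894 -0.2232921 ] mid [ 0.42569039 -0.2241287 ] dir 108.6 ext 0.0355230680503974 0.010287447460600454
140    6   33   42   42   44   65   67   61   47   48    8    6    7   -3
144    6   80   80   82   81   82   81   83   81   82   82   82    6   -3
148    7   82   82   82   83   82   83   82   82   81   82   82    6    5
152    7   81   82   81   83   90  105  103   82   81   82   81    6    4
156    6   82   81   83   81   82  117  117  117   82   83   82    7    5
160    6   82   83   83   81   82  119  118  118   82   82   83    6    4
164    7   83   82   82   81   83  118  119  118   83   83   82    7    2
168    6   82   82   82   81   82  119  119  117   83   83   81    6   -2
172    5   83   83   82   81   83  118  119  118   83   83   81    6   -2
176    6   82   83   83   83   81  117  119  118   83   83   83    6   -2
180    5   82   82   82   83   82  118  118  117   82   83   82    6   -4
184    6   82   82   83   82   82  116  118  117   82   82   82    6   -2
188    7   81   82   81   81   58  117  117  117    7    8    6    7   -3
192   -3   -3   -1   73   70   60   69  117   71   75   -2   -3   -3   -1
196   -3   -1   -3   76   70   -2   68   -1   72   75   -3   -3   -3   -3
```

```bash
python3 -m crank '[[[0.3,0.012,-0.006,0.035,-0.02],[0.4,0.026,-0.011,0.065,-0.03],[0.5,0.027,-0.012,0.085,-0.03],[0.5,0.027,-0.012,0.085,-0.03],[0.5,0.027,-0.012,0.085,-0.03]]]'; python3 - <<'E'
from h import *
im,P=wristP()
cv2.imwrite("pics/w2.png",cv2.resize(im[:,:,::-1],(800,600),interpolation=cv2.INTER_CUBIC))
handle(P,(120,300,220,290),.112,.126)
p=P[120:300,180:330].reshape(-1,3);l=p[(p[:,2]>.076)&(p[:,2]<.09)]
print(cv2.minAreaRect((l[:,:2]*1000).astype(np.float32)))
to(0.4240,-0.2238,0.09,17.3)
E
```

```text
time_s: 1.97
tcp_pos: [0.422, -0.2229, 0.1539]
orientation: [-0.001, 0.988, 0.153, -0.001]
wrist_force: [-0.2, 0.3, 0.7]
grip_width: 0.0427
770 mean [ 0.42558936 -0.22215943] mid [ 0.42618324 -0.22359857] dir 106.5 ext 0.03486009508704971 0.010008289696752347
((425.8678894042969, -223.70460510253906), (46.615318298339844, 73.97003173828125), 17.62066078186035)
t2.0 tcp [ 0.4225 -0.2235  0.1553] yaw 17.60 tilt [0.0001 0.0006] W 0.0432 F [-0.  -0.3  0.1] q1,q6 [-0.76  0.5 ] 
 -> shift [0.0013 0.0007 0.0653] turn 0.005
```

View pics/w2.png

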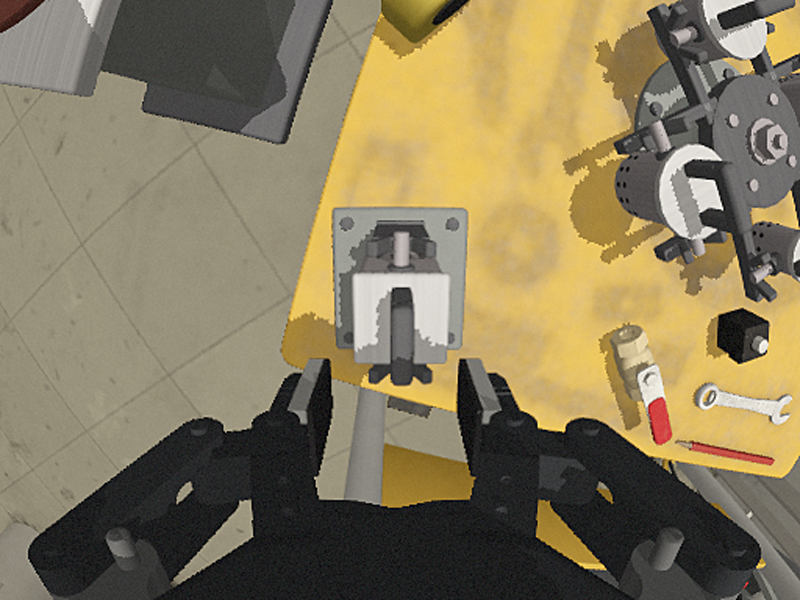

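```bash
python3 -m crank '[[[0.5,0.0025,0.001,0.03,0.005],[0.5,0.0025,0.001,0.055,0.005],[0.5,0.0025,0.001,0.065,0.005],[0.5,0.0025,0.001,0.065,0.005],[1,0.0025,0.001,0.065,0.005],[1,0.0025,0.001,0.065,0.005],[1,0.0025,0.001,0.065,0.005],[1,0.0025,0.001,0.065,0.005]]]' 60; python3 to.py 0.425 -0.2235 0.22 17.3
```

```text
time_s: 2.68
tcp_pos: [0.426, -0.2241, 0.0915]
orientation: [0.001, 0.988, 0.152, 0.001]
wrist_force: [-2.8, 0.1, 6.6]
grip_width: 0.0092
t2.7 tcp [ 0.426  -0.2241  0.0915] yaw 17.46 tilt [0.0007 0.003 ] W 0.0092 F [-2.8  0.1  6.6] q1,q6 [-0.76  0.51] 
 -> shift [-0.0007 -0.0004 -0.1285] turn 0.003
```

```bash
python3 -m crank '[[[1,0,0,-0.01,0],[1,0,0,-0.03,0],[1,0,0,-0.07,0],[1,0,0,-0.11,0],[1,0,0,-0.15,0],[1,0,0,-0.15,0]]]' 60; python3 to.py 0.425 0.0 0.24 17.3; python3 to.py 0.425 0.1645 0.24 17.3; python3 - <<'E'
from h import *
P=np.load("P.npy")
for v in range(140,260,8): print(v,' '.join('%4.0f'%(x*1000) for x in P[v,150:240:4,2]))
print(P[238,196:236:8])
E
```

```text
time_s: 3.18
tcp_pos: [0.4273, -0.2247, 0.2485]
orientation: [0.004, 0.988, 0.152, 0.004]
wrist_force: [1.4, -1.1, -2.8]
grip_width: 0.0093
t3.2 tcp [ 0.4273 -0.2247  0.2485] yaw 17.48 tilt [0.0057 0.0099] W 0.0093 F [ 1.4 -1.1 -2.8] q1,q6 [-0.76  0.51] 
 -> shift [ 0.0652 -0.2151  0.0067] turn 0.003
t3.2 tcp [ 0.4273 -0.2247  0.2485] yaw 17.48 tilt [0.0057 0.0099] W 0.0093 F [ 1.4 -1.1 -2.8] q1,q6 [-0.76  0.51] 
 -> shift [ 0.1146 -0.372   0.0055] turn 0.003
140    4    3   -1    3    1   -2    1    0   -0   -1    3    2    8   24  204  205  180  205  200  105    7    8   12
148  499  499  496  493   -1    1   -0  466  456  447  434  420  404   -1    9  126  126  102  127  102  224   10    9
156    4    1    0    3    0   -2    2   -2    1   -2    1    1   16    1   11   87   57   81   63   87    9   10   12
164    0   -1    0    1   -0   -0   -1    1    1    4   -0    3   24   -4   12   15   33   18   16   57   14   11   10
172  323  318   -1    2    1    0   -4    1    0    4    4    2   23    1   14    9    7   11    8   16    8    7   12
180    3    3   -1  301    3    2    1   
[... 704 characters left out ...]
 3    3    0   -0    2    2    6   22  143   -4   -2   -4    2    4    4    3    1    3
236    2   -0    2    3    0    4   -2    6    3    2    4    6   21  120   -1    0   -3    4    3    2    0    0    2
244    1   -1    0    1    1    2    2    0    3   -1    4    5   89   -4    1   -3   -4   -0    3    2    4    6    0
252   11   15   14   16   11   14    8    9   11    9   58   22   -3   -1   -1   -1   -2   -0    3    3    2    5    1
[[ 4.20851561e-01  2.63694830e-01  2.56723921e-02]
 [ 4.21246903e-01  2.45719885e-01  1.69222948e-04]
 [ 4.21569414e-01  2.23452147e-01 -6.03867447e-04]
 [ 4.21876571e-01  2.00711626e-01  2.69810414e-03]
 [ 4.22179818e-01  1.78076544e-01  6.44288402e-03]]
```

```bash
python3 - <<'E'
from h import *
P=np.load("P.npy")
for v in range(200,256,4):
    row=P[v,185:215]; k=row[row[:,2]>.05]; print(v,np.round(k[:2],3).tolist())
to(0.425,0.155,0.24,90)
E
```

```text
200 [[0.502, 0.253, 0.242], [0.502, 0.251, 0.241]]
204 [[0.495, 0.251, 0.23], [0.494, 0.248, 0.235]]
208 [[0.487, 0.246, 0.222], [0.487, 0.244, 0.22]]
212 [[0.479, 0.241, 0.208], [0.479, 0.239, 0.208]]
216 [[0.471, 0.236, 0.194], [0.471, 0.234, 0.196]]
220 [[0.462, 0.236, 0.181], [0.462, 0.233, 0.182]]
224 [[0.453, 0.233, 0.168], [0.454, 0.231, 0.166]]
228 [[0.445, 0.236, 0.146], [0.444, 0.233, 0.153]]
232 [[0.435, 0.235, 0.136], [0.435, 0.232, 0.139]]
236 [[0.426, 0.238, 0.12], [0.426, 0.235, 0.123]]
240 [[0.416, 0.242, 0.106], [0.416, 0.24, 0.105]]
244 [[0.406, 0.247, 0.089], [0.406, 0.244, 0.092]]
248 [[0.418, 0.084, 1.066], [0.395, 0.258, 0.07]]
252 [[0.384, 0.279, 0.052], [0.384, 0.276, 0.055]]
t3.2 tcp [ 0.4273 -0.2247  0.2485] yaw 17.48 tilt [0.0057 0.0099] W 0.0093 F [ 1.4 -1.1 -2.8] q1,q6 [-0.76  0.51] 
 -> shift [ 0.1118 -0.3629  0.0055] turn -1.266
```

```bash
python3 -m crank '[[[1,0.006,-0.02,0,-0.1],[1,0.017,-0.055,0,-0.2],[1,0.029,-0.093,0,-0.32],[1,0.041,-0.132,0,-0.44],[1,0.053,-0.171,0,-0.56],[1,0.065,-0.21,0,-0.68],[1,0.077,-0.249,0,-0.8],[1,0.089,-0.288,0,-0.9]]]'; python3 to.py 0.425 0.153 0.21 90
```

```text
time_s: 3.85
tcp_pos: [0.4232, 0.0805, 0.2401]
orientation: [0.0, 0.822, 0.569, 0.0]
wrist_force: [1.2, 0.9, -2.9]
grip_width: 0.0088
t3.9 tcp [0.4232 0.0805 0.2401] yaw 69.38 tilt [0.0004 0.0012] W 0.0088 F [ 1.2  0.9 -2.9] q1,q6 [-0.12  0.24] 
 -> shift [ 0.0685 -0.0239  0.0301] turn -0.360
```

```bash
python3 -m crank '[[[1,0.025,-0.008,0.01,-0.12],[1,0.05,-0.017,0.02,-0.24],[1,0.065,-0.024,0.03,-0.36],[1,0.0685,-0.024,0.06,-0.36],[1,0.0685,-0.024,0.09,-0.36],[1,0.0685,-0.024,0.12,-0.36],[1,0.0685,-0.024,0.12,-0.36],[1,0.0685,-0.024,0.12,-0.36]]]'; python3 - <<'E'
from h import *
im,P=wristP()
cv2.imwrite("pics/w3.png",cv2.resize(im[:,:,::-1],(800,600),interpolation=cv2.INTER_CUBIC))
to(0.425,0.153,0.0745,90)
E
```

```text
time_s: 4.52
tcp_pos: [0.4247, 0.1511, 0.119]
orientation: [-0.001, 0.709, 0.705, -0.001]
wrist_force: [-0.1, 0.5, -3.3]
grip_width: 0.0091
t4.6 tcp [0.4261 0.151  0.1208] yaw 89.66 tilt [0.     0.0007] W 0.0086 F [-0.7 -0.4 -2.2] q1,q6 [0.05 0.06] 
 -> shift [ 0.002  -0.0011  0.0463] turn -0.006
```

View pics/w3.png

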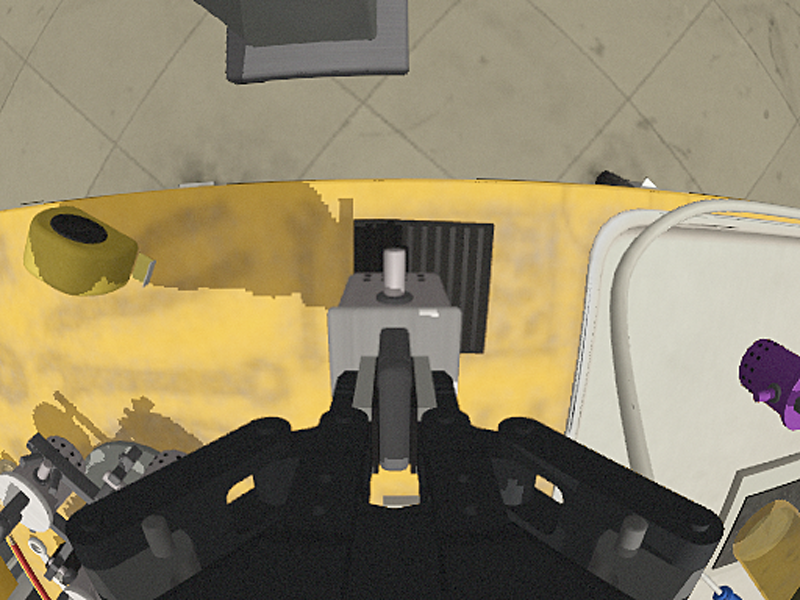

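```bash
python3 -m crank '[[[1,0.005,-0.001,0.02,-0.006],[1,0.006,-0.001,0.035,-0.006],[1,0.006,-0.001,0.042,-0.006],[1,0.006,-0.001,0.042,-0.006]]]'; python3 to.py 0.425 0.157 0.0745 90
```

```text
time_s: 4.9
tcp_pos: [0.4251, 0.1569, 0.0779]
orientation: [0.0, 0.707, 0.707, 0.0]
wrist_force: [-0.1, 1.3, -2.9]
grip_width: 0.0092
t4.9 tcp [0.4251 0.1569 0.0779] yaw 90.01 tilt [-0.0001  0.0002] W 0.0092 F [-0.1  1.3 -2.9] q1,q6 [0.06 0.06] 
 -> shift [ 0.0001 -0.0001  0.0034] turn 0.000
```

```bash
python3 -m crank '[[[1,0,0,0.002,0],[1,0,0,0.0035,0],[1,0,0,0.0035,0]]]'; python3 to.py 0.425 0.157 0.0745 90
```

```text
time_s: 5.15
tcp_pos: [0.4256, 0.157, 0.0748]
orientation: [0.001, 0.707, 0.707, 0.001]
wrist_force: [-0.7, 0.6, -2.9]
grip_width: 0.0091
t5.2 tcp [0.4256 0.157  0.0748] yaw 90.00 tilt [-0.      0.0015] W 0.0091 F [-0.7  0.6 -2.9] q1,q6 [0.06 0.06] 
 -> shift [ 0.     -0.0006  0.0003] turn -0.000
```

```bash
python3 -m crank '[[[1,0,0,0.001,0],[1,0,0,0.0015,0],[1,0,0,0.0015,0]]]'; python3 to.py 0.425 0.157 0.0745 90
```

```text
time_s: 5.4
tcp_pos: [0.4259, 0.157, 0.0747]
orientation: [0.001, 0.707, 0.707, 0.001]
wrist_force: [-5.0, -1.7, 12.5]
grip_width: 0.0089
t5.4 tcp [0.4259 0.157  0.0747] yaw 90.01 tilt [-0.0003  0.0026] W 0.0089 F [-5.  -1.7 12.5] q1,q6 [0.06 0.06] 
 -> shift [ 0.     -0.0009  0.0002] turn 0.000
```

```bash
python3 -m crank '[[[0.6,0,0,-0.001,0],[0.6,0,0,-0.001,0],[0.6,0,0,-0.001,0],[0.6,0,0,-0.015,0],[0.6,0,0,-0.04,0],[0.6,0,0,-0.08,0],[0.6,0,0,-0.12,0],[0.6,0,0,-0.16,0]]]'; python3 - <<'E'
from h import *
im,P=wristP()
cv2.imwrite("pics/w4.png",cv2.resize(im[:,:,::-1],(800,600),interpolation=cv2.INTER_CUBIC))
handle(P,(150,330,200,320),.094,.112)
to(0.661,-0.109,0.24,-44)
E
```

```text
time_s: 6.07
tcp_pos: [0.4244, 0.157, 0.2339]
orientation: [-0.0, 0.707, 0.707, -0.0]
wrist_force: [1.1, -1.0, -0.8]
grip_width: 0.0347
377 mean [0.42528136 0.1574314 ] mid [0.42633557 0.15733147] dir 1.0 ext 0.034931486676870516 0.009854567688052145
t6.1 tcp [0.427  0.1572 0.2422] yaw 90.01 tilt [0.0005 0.0099] W 0.0343 F [-0.3 -0.1  7.3] q1,q6 [0.06 0.06] 
 -> shift [-0.2662  0.2339  0.0044] turn 2.339
```

View pics/w4.png

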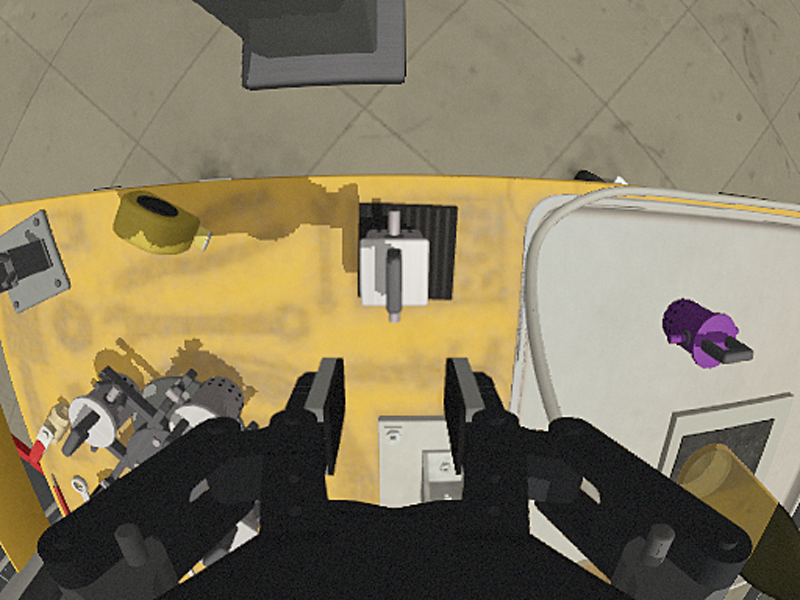

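```bash
python3 -m crank '[[[0.6,-0.015,0.013,0.0,0.12],[0.6,-0.04,0.035,0.0,0.24],[0.6,-0.068,0.06,0.0,0.36],[0.6,-0.096,0.085,0.0,0.48],[0.6,-0.124,0.109,0.0,0.6],[0.6,-0.152,0.134,0,0.72],[0.6,-0.18,0.158,0,0.84],[0.6,-0.205,0.18,0,0.96]]]'; python3 to.py 0.66 -0.107 0.24 -44
```

```text
time_s: 6.78
tcp_pos: [0.6061, -0.05, 0.2319]
orientation: [0.0, 0.955, 0.298, 0.0]
wrist_force: [0.4, 0.7, 0.4]
grip_width: 0.0341
t6.8 tcp [ 0.6061 -0.05    0.2319] yaw 34.63 tilt [-0.      0.0002] W 0.0341 F [0.4 0.7 0.4] q1,q6 [-0.3   0.67] 
 -> shift [ 0.012   0.0776 -0.0081] turn 1.372
```

```bash
sleep 0.1; ls >/dev/null
python3 -m crank '[[[0.6,0.002,0.012,-0.002,0.12],[0.6,0.004,0.024,-0.004,0.24],[0.6,0.006,0.036,-0.008,0.36],[0.6,0.008,0.048,-0.008,0.48],[0.6,0.009,0.06,-0.008,0.6],[0.6,0.01,0.07,-0.008,0.72],[0.6,0.012,0.0776,-0.008,0.84],[0.6,0.012,0.0776,-0.008,0.95]]]';python3 to.py 0.66 -0.107 0.22 -44
```

```text
time_s: 7.45
tcp_pos: [0.6599, -0.1058, 0.2395]
orientation: [0.0, 0.985, -0.172, -0.0]
wrist_force: [-0.1, -0.2, 0.7]
grip_width: 0.0343
t7.5 tcp [ 0.6599 -0.1058  0.2395] yaw -19.83 tilt [-0.0003  0.0002] W 0.0343 F [-0.1 -0.2  0.7] q1,q6 [-0.35  1.56] 
 -> shift [0.0005 0.0011 0.0195] turn 0.422
```

```bash
python3 -m crank '[[[0.5,0,0,0.005,0.12],[0.5,0,0,0.01,0.24],[0.5,0,0,0.02,0.36],[0.5,0,0,0.03,0.422],[0.5,0,0,0.03,0.422],[0.5,0,0,0.03,0.422]]]';python3 - <<'E'
from h import *
im,P=wristP();np.save("P5.npy",P)
cv2.imwrite("pics/w5.png",cv2.resize(im[:,:,::-1],(800,600),interpolation=cv2.INTER_CUBIC))
handle(P,(120,280,200,300),.110,.126)
to(0.663,-0.1095,0.09,-44)
E
```

```text
time_s: 7.95
tcp_pos: [0.6589, -0.1045, 0.2097]
orientation: [0.0, 0.929, -0.37, -0.001]
wrist_force: [-0.7, -0.1, 0.3]
grip_width: 0.0426
494 mean [ 0.66612579 -0.10668495] mid [ 0.66550143 -0.10760259] dir 46.7 ext 0.034981755553506945 0.009360959677295225
t8.0 tcp [ 0.6592 -0.1046  0.2105] yaw -43.46 tilt [-0.0001  0.0001] W 0.0425 F [-0.2  0.4  0.2] q1,q6 [-0.35  1.98] 
 -> shift [0.0061 0.001  0.1205] turn 0.009
```

View pics/w5.png

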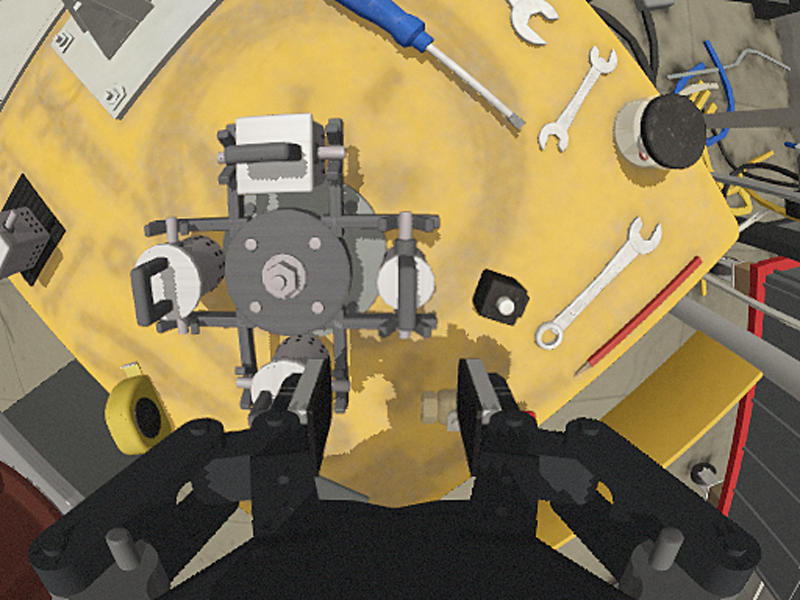

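```bash
python3 - <<'E'
from h import *
P=np.load("P5.npy")
handle(P,(145,218,245,290),.110,.126)
handle(P,(85,110,138,195),.110,.126)
handle(P,(155,210,80,118),.110,.126)
p=P[158:200,160:205].reshape(-1,3);n=p[(p[:,2]>.072)&(p[:,2]<.1)];print('nut',n.mean(0),len(n),(n.max(0)+n.min(0))/2)
E
```

```text
494 mean [ 0.66612579 -0.10668495] mid [ 0.66550143 -0.10760259] dir 46.7 ext 0.034981755553506945 0.009360959677295225
514 mean [0.6636645  0.00159774] mid [0.66266163 0.00263519] dir 136.2 ext 0.03595833835413863 0.009952982251666125
437 mean [ 5.54383195e-01 -5.18717094e-04] mid [ 5.52718621e-01 -1.49192023e-05] dir 46.2 ext 0.03543777504648506 0.010436026457218469
nut [ 0.60974543 -0.05397817  0.07738806] 348 [ 0.60865613 -0.0540483   0.07796244]
```

```bash
python3 to.py 0.6655 -0.1077 0.13 -43.7
```

```text
t8.0 tcp [ 0.6592 -0.1046  0.2105] yaw -43.46 tilt [-0.0001  0.0001] W 0.0425 F [-0.2  0.4  0.2] q1,q6 [-0.35  1.98] 
 -> shift [ 0.0067 -0.0021  0.0805] turn 0.004
```

```bash
python3 -m crank '[[[0.5,0.003,-0.001,0.02,0.004],[0.5,0.0067,-0.002,0.05,0.004],[0.5,0.0067,-0.002,0.07,0.004],[0.5,0.0067,-0.002,0.07,0.004],[0.5,0.0067,-0.002,0.07,0.004]]]';python3 - <<'E'
from h import *
im,P=wristP()
cv2.imwrite("pics/w6.png",cv2.resize(im[150:350,150:400,::-1],(750,600),interpolation=cv2.INTER_CUBIC))
handle(P,(180,320,220,285),.110,.126)
to(0.6655,-0.1077,0.0915,-43.7)
E
```

```text
time_s: 8.42
tcp_pos: [0.665, -0.1076, 0.1403]
orientation: [0.0, 0.928, -0.373, -0.001]
wrist_force: [-0.3, 0.4, 1.0]
grip_width: 0.0425
899 mean [ 0.66663675 -0.10620709] mid [ 0.66526233 -0.10742892] dir 46.7 ext 0.03564323533218082 0.009629456304305416
t8.5 tcp [ 0.6659 -0.1079  0.1419] yaw -43.77 tilt [ 0.0011 -0.0004] W 0.0426 F [-0.1 -0.2  2.2] q1,q6 [-0.35  1.98] 
 -> shift [-0.0004  0.0001  0.0504] turn -0.001
```

View pics/w6.png

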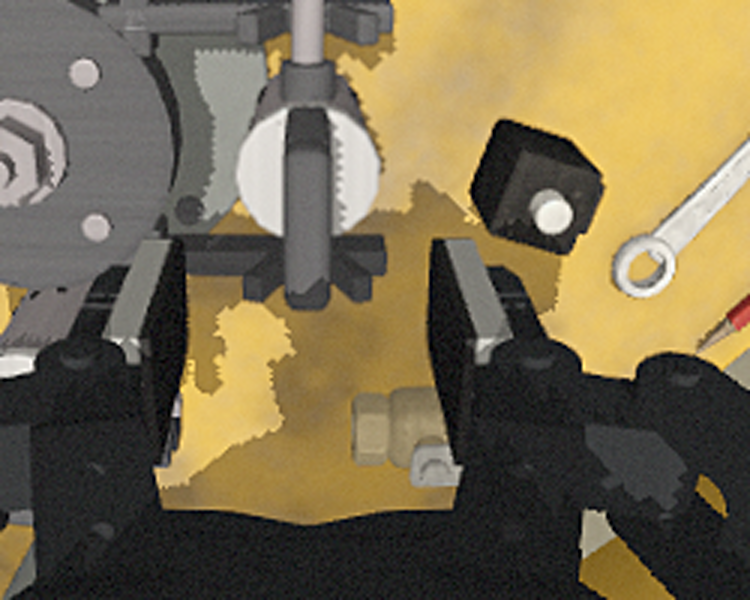

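```bash
python3 -m crank '[[[0.5,0,0,0.025,0],[0.5,0,0,0.043,0],[0.5,0,0,0.05,0],[0.5,0,0,0.05,0],[1,0,0,0.05,0],[1,0,0,0.05,0],[1,0,0,0.05,0],[1,0,0,0.05,0]]]' 60; python3 to.py 0.6655 -0.1077 0.24 -43.7
```

```text
time_s: 9.13
tcp_pos: [0.6664, -0.108, 0.0925]
orientation: [-0.0, 0.928, -0.373, 0.001]
wrist_force: [-1.9, 0.5, 6.4]
grip_width: 0.0089
t9.1 tcp [ 0.6664 -0.108   0.0925] yaw -43.83 tilt [ 0.0024 -0.0011] W 0.0089 F [-1.9  0.5  6.4] q1,q6 [-0.35  1.98] 
 -> shift [-0.0005  0.0002 -0.1475] turn -0.002
```

```bash
python3 -m crank '[[[1,0,0,-0.01,0],[1,0,0,-0.03,0],[1,0,0,-0.065,0],[1,0,0,-0.105,0],[1,0,0,-0.14,0],[1,0,0,-0.15,0],[1,0,0,-0.15,0]]]' 60; python3 to.py 0.4255 -0.224 0.24 17.4
```

```text
time_s: 9.72
tcp_pos: [0.6671, -0.1083, 0.2453]
orientation: [-0.0, 0.928, -0.373, 0.004]
wrist_force: [-0.2, -0.0, -2.8]
grip_width: 0.0089
t9.7 tcp [ 0.6671 -0.1083  0.2453] yaw -43.83 tilt [ 0.0065 -0.0027] W 0.0089 F [-0.2 -0.  -2.8] q1,q6 [-0.35  1.98] 
 -> shift [-0.0942  0.2507  0.0041] turn -1.069
```

```bash
python3 -m crank '[[[1,-0.006,0.015,0.0,-0.1],[1,-0.017,0.045,0.0,-0.22],[1,-0.03,0.08,0,-0.34],[1,-0.043,0.115,0,-0.46],[1,-0.056,0.15,0,-0.58],[1,-0.07,0.186,0,-0.7],[1,-0.082,0.22,0,-0.82],[1,-0.091,0.243,0,-0.93]]]'; python3 to.py 0.4255 -0.224 0.15 17.4
```

```text
time_s: 10.38
tcp_pos: [0.4287, -0.2203, 0.2382]
orientation: [-0.001, 0.996, 0.085, -0.001]
wrist_force: [0.1, -0.4, -2.5]
grip_width: 0.0089
t10.4 tcp [ 0.4287 -0.2203  0.2382] yaw 9.75 tilt [-0.0022 -0.0018] W 0.0089 F [ 0.1 -0.4 -2.5] q1,q6 [-0.75  0.65] 
 -> shift [-0.0036  0.0033  0.0882] turn -0.133
```

```bash
python3 -m crank '[[[1,-0.0036,0.0033,0.01,-0.1],[1,-0.0036,0.0033,0.04,-0.133],[1,-0.0036,0.0033,0.07,-0.133],[1,-0.0036,0.0033,0.08,-0.133],[1,-0.0036,0.0033,0.08,-0.133],[1,-0.0036,0.0033,0.08,-0.133]]]'; python3 - <<'E'
from h import *
im,P=wristP();np.save("P7.npy",P)
cv2.imwrite("pics/w7.png",cv2.resize(im[80:320,110:430,::-1],(800,600),interpolation=cv2.INTER_CUBIC))
to(0.4255,-0.224,0.12,17.4)
E
```

```text
time_s: 10.88
tcp_pos: [0.4281, -0.2234, 0.16]
orientation: [-0.001, 0.989, 0.148, -0.001]
wrist_force: [0.2, -0.6, -1.4]
grip_width: 0.009
t10.9 tcp [ 0.4288 -0.2239  0.1612] yaw 17.08 tilt [0.0002 0.0006] W 0.0089 F [ 0.6  0.4 -1.3] q1,q6 [-0.75  0.52] 
 -> shift [-0.0032 -0.0009  0.0412] turn -0.006
```

View pics/w7.png

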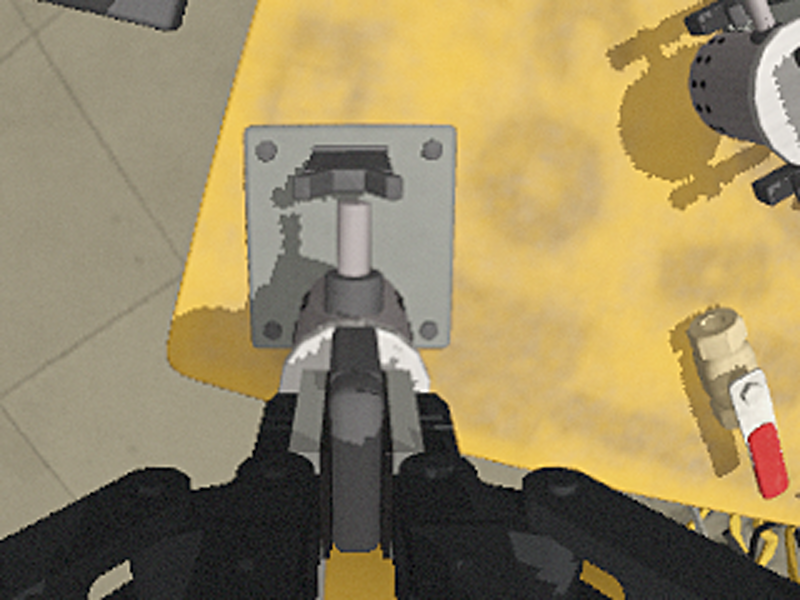

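```bash
python3 - <<'E'
from h import *
P=np.load("P7.npy")
p=P[125:222,203:296].reshape(-1,3);l=p[(p[:,2]>.004)&(p[:,2]<.012)]
print(len(l),cv2.minAreaRect((l[:,:2]*1000).astype(np.float32)))
E
python3 -m crank '[[[1,-0.003,-0.001,0.01,-0.006],[1,-0.003,-0.001,0.03,-0.006],[1,-0.003,-0.001,0.042,-0.006],[1,-0.003,-0.001,0.042,-0.006],[1,-0.003,-0.001,0.042,-0.006]]]'; python3 to.py 0.4255 -0.224 0.0925 17.4
```

```text
4982 ((425.41650390625, -223.23902893066406), (85.80559539794922, 94.49868774414062), 17.19056510925293)
time_s: 11.35
tcp_pos: [0.4251, -0.2235, 0.1181]
orientation: [-0.0, 0.988, 0.151, -0.0]
wrist_force: [-0.4, -0.2, -2.7]
grip_width: 0.0089
t11.3 tcp [ 0.4251 -0.2235  0.1181] yaw 17.43 tilt [-0.0005 -0.0008] W 0.0089 F [-0.4 -0.2 -2.7] q1,q6 [-0.76  0.51] 
 -> shift [0.0003 0.0006 0.0256] turn 0.000
```

```bash
python3 -m crank '[[[1,0,0,0.008,0],[1,0,0,0.016,0],[1,0,0,0.022,0],[1,0,0,0.0245,0],[1,0,0,0.0255,0],[1,0,0,0.0255,0]]]'; python3 to.py 0.4255 -0.224 0.0925 17.4
```

```text
time_s: 11.85
tcp_pos: [0.4253, -0.2237, 0.0928]
orientation: [-0.0, 0.988, 0.151, -0.0]
wrist_force: [0.2, 0.2, -1.5]
grip_width: 0.0088
t11.8 tcp [ 0.4253 -0.2237  0.0928] yaw 17.42 tilt [-0.0001 -0.0001] W 0.0088 F [ 0.2  0.2 -1.5] q1,q6 [-0.76  0.51] 
 -> shift [0.0001 0.0003 0.0003] turn 0.000
```

```bash
python3 -m crank '[[[1,0,0,0.001,0],[1,0,0,0.0015,0],[1,0,0,0.0015,0]]]'; python3 to.py 0.4255 -0.224 0.0925 17.4
```

```text
time_s: 12.1
tcp_pos: [0.4257, -0.224, 0.0924]
orientation: [0.0, 0.988, 0.151, 0.0]
wrist_force: [-2.0, 3.5, 5.8]
grip_width: 0.0089
t12.1 tcp [ 0.4257 -0.224   0.0924] yaw 17.42 tilt [0.0005 0.001 ] W 0.0089 F [-2.   3.5  5.8] q1,q6 [-0.76  0.51] 
 -> shift [-0.0001 -0.0001 -0.0001] turn 0.000
```

Seated (contact at the expected height). Release and look.

```bash
python3 -m crank '[[[0.6,0,0,-0.001,0],[0.6,0,0,-0.001,0],[0.6,0,0,-0.001,0],[0.6,0,0,-0.01,0],[0.6,0,0,-0.03,0],[0.6,0,0,-0.06,0],[0.6,0,0,-0.1,0],[0.6,0,0,-0.14,0]]]'; python3 - <<'E'
from h import *
im,P=wristP();np.save("P8.npy",P)
cv2.imwrite("pics/w8.png",cv2.resize(im[80:320,110:430,::-1],(800,600),interpolation=cv2.INTER_CUBIC))
handle(P,(120,270,220,290),.110,.128)
to(0.5552,-0.1102,0.20,46.3)
E
```

```text
time_s: 12.77
tcp_pos: [0.4248, -0.2233, 0.2329]
orientation: [-0.0, 0.988, 0.151, -0.0]
wrist_force: [0.3, -1.6, -0.0]
grip_width: 0.0342
418 mean [ 0.42613851 -0.22370419] mid [ 0.42642251 -0.22448424] dir 107.3 ext 0.03499243442103241 0.009192639064727273
t12.8 tcp [ 0.4269 -0.2252  0.2418] yaw 17.42 tilt [0.0048 0.0087] W 0.0344 F [-0.7 -0.2  7.2] q1,q6 [-0.76  0.51] 
 -> shift [ 0.1567 -0.0717  0.0419] turn -0.504
```

View pics/w8.png

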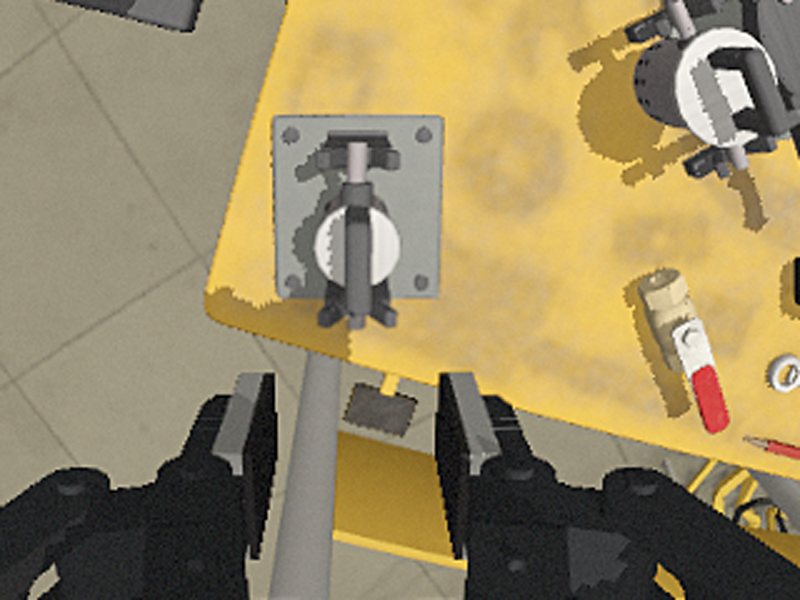

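```bash
python3 -m crank '[[[0.5,0.015,-0.007,0.0,-0.1],[0.5,0.045,-0.021,0.0,-0.22],[0.5,0.08,-0.037,0.01,-0.34],[0.5,0.115,-0.053,0.02,-0.44],[0.5,0.145,-0.066,0.03,-0.5],[0.5,0.157,-0.072,0.04,-0.504],[0.5,0.157,-0.072,0.042,-0.504],[0.5,0.157,-0.072,0.042,-0.504]]]'; python3 - <<'E'
from h import *
im,P=wristP()
cv2.imwrite("pics/w9.png",cv2.resize(im[:,:,::-1],(800,600),interpolation=cv2.INTER_CUBIC))
handle(P,(120,270,220,290),.110,.128)
to(0.5552,-0.1102,0.14,46.3)
E
```

```text
time_s: 13.48
tcp_pos: [0.5532, -0.1076, 0.1886]
orientation: [-0.001, 0.919, 0.393, -0.001]
wrist_force: [-0.5, -0.8, -0.0]
grip_width: 0.0428
572 mean [ 0.55353726 -0.10852336] mid [ 0.55429468 -0.10931163] dir 136.2 ext 0.034183281638478225 0.009346260377082433
t13.5 tcp [ 0.5531 -0.1084  0.1894] yaw 46.26 tilt [-0.0007 -0.0005] W 0.0428 F [0.6 0.1 0.9] q1,q6 [-0.43  0.34] 
 -> shift [0.0001 0.0028 0.0494] turn -0.001
```

View pics/w9.png

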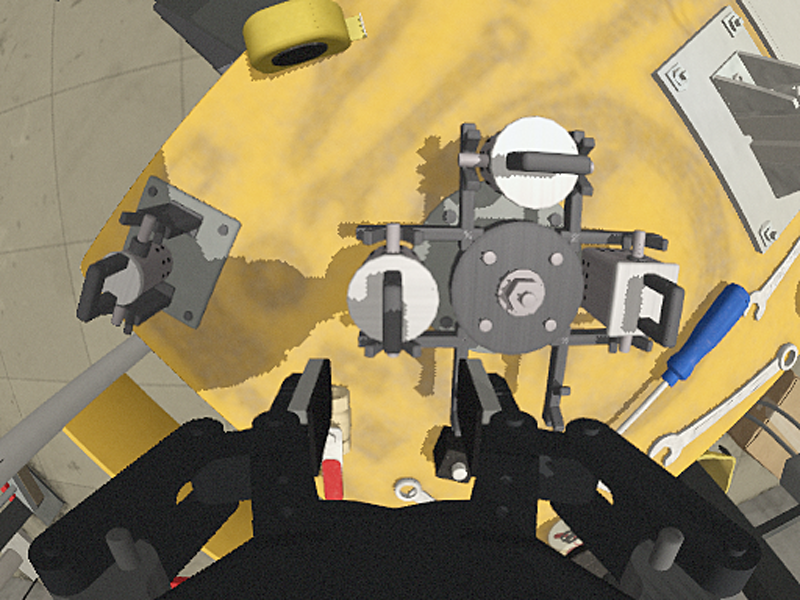

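```bash
python3 -m crank '[[[0.5,0,0.0022,0.02,0],[0.5,0,0.0022,0.055,0],[0.5,0,0.0022,0.085,0],[0.5,0,0.0022,0.097,0],[0.5,0,0.0022,0.0975,0],[0.5,0,0.0022,0.0975,0]]]'; python3 to.py 0.5548 -0.1097 0.0915 46.3
```

```text
time_s: 14.03
tcp_pos: [0.5551, -0.1104, 0.0929]
orientation: [0.0, 0.92, 0.393, 0.0]
wrist_force: [0.0, -0.1, 0.9]
grip_width: 0.0427
t14.0 tcp [ 0.5551 -0.1104  0.0929] yaw 46.22 tilt [0.     0.0005] W 0.0427 F [ 0.  -0.1  0.9] q1,q6 [-0.43  0.34] 
 -> shift [ 0.0003 -0.0007  0.0014] turn -0.001
```

```bash
python3 -m crank '[[[1,0,-0.0005,0.001,0],[1,0,-0.0005,0.001,0],[1,0,-0.0005,0.001,0],[1,0,-0.0005,0.001,0]]]' 60; python3 to.py 0.5548 -0.1097 0.0915 46.3;  python3 -m crank '[[[1,0,0,-0.01,0],[1,0,0,-0.03,0],[1,0,0,-0.065,0],[1,0,0,-0.105,0],[1,0,0,-0.14,0],[1,0,0,-0.15,0],[1,0,0,-0.15,0]]]' 60; python3 to.py 0.6655 -0.1077 0.24 -43.7
```

```text
time_s: 14.37
tcp_pos: [0.5556, -0.1102, 0.0928]
orientation: [0.001, 0.92, 0.393, 0.0]
wrist_force: [-3.1, -2.1, 6.3]
grip_width: 0.0089
t14.4 tcp [ 0.5556 -0.1102  0.0928] yaw 46.28 tilt [-0.0005  0.0029] W 0.0089 F [-3.1 -2.1  6.3] q1,q6 [-0.43  0.34] 
 -> shift [-0.0001 -0.0009  0.0013] turn -0.000
time_s: 14.95
tcp_pos: [0.5563, -0.1098, 0.2448]
orientation: [0.002, 0.919, 0.393, 0.002]
wrist_force: [1.2, 0.1, -4.0]
grip_width: 0.0088
t14.9 tcp [ 0.5563 -0.1098  0.2448] yaw 46.31 tilt [0.0021 0.0055] W 0.0088 F [ 1.2  0.1 -4. ] q1,q6 [-0.43  0.34] 
 -> shift [0.0769 0.0775 0.0054] turn 1.571
```

```bash
python3 -m crank '[[[1,0.006,0.006,0,0.08],[1,0.016,0.016,0,0.2],[1,0.028,0.028,0,0.32],[1,0.04,0.04,0,0.44],[1,0.052,0.052,0,0.56],[1,0.064,0.064,0,0.68],[1,0.074,0.074,0,0.8],[1,0.077,0.0775,0,0.9]]]'; python3 to.py 0.6655 -0.1077 0.24 -43.7
```

```text
time_s: 15.62
tcp_pos: [0.6646, -0.1066, 0.2371]
orientation: [-0.001, 0.999, -0.049, -0.002]
wrist_force: [-0.1, -0.7, -4.0]
grip_width: 0.0088
t15.6 tcp [ 0.6646 -0.1066  0.2371] yaw -5.60 tilt [-0.0038 -0.0014] W 0.0088 F [-0.1 -0.7 -4. ] q1,q6 [-0.35  1.32] 
 -> shift [ 0.001   0.001  -0.0029] turn 0.665
```

```bash
python3 -m crank '[[[1,0,0,0,0.12],[1,0.001,0.001,0,0.24],[1,0.001,0.001,0,0.36],[1,0.001,0.001,0,0.48],[1,0.001,0.001,0.02,0.6],[1,0.001,0.001,0.05,0.665],[1,0.001,0.001,0.067,0.665],[1,0.001,0.001,0.067,0.665]]]'; python3 - <<'E'
from h import *
im,P=wristP()
cv2.imwrite("pics/w10.png",cv2.resize(im[80:320,110:430,::-1],(800,600),interpolation=cv2.INTER_CUBIC))
to(0.6655,-0.1077,0.13,-43.7)
E
```

```text
time_s: 16.28
tcp_pos: [0.6616, -0.1069, 0.1659]
orientation: [0.0, 0.929, -0.37, -0.005]
wrist_force: [-1.2, -0.5, -4.7]
grip_width: 0.0086
t16.3 tcp [ 0.6625 -0.1073  0.169 ] yaw -43.35 tilt [-0.0072  0.003 ] W 0.0089 F [-0.2  0.8 -3.1] q1,q6 [-0.35  1.97] 
 -> shift [ 0.0027 -0.0019  0.039 ] turn 0.006
```

View pics/w10.png

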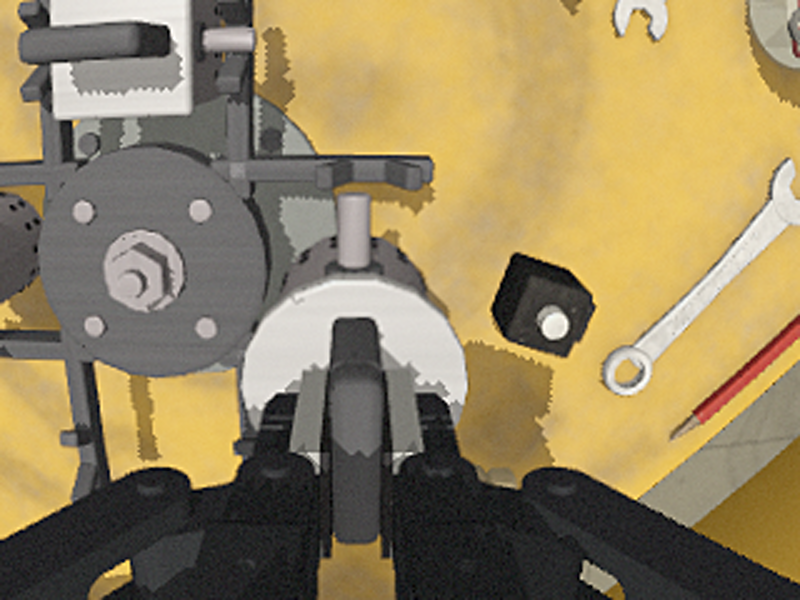

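```bash
python3 -m crank '[[[1,0.002,-0.001,0.005,0.006],[1,0.0027,-0.0015,0.012,0.006],[1,0.0027,-0.0015,0.012,0.006],[1,0.0027,-0.0015,0.012,0.006]]]'; python3 to.py 0.6655 -0.1077 0.12 -43.7
```

```text
time_s: 16.67
tcp_pos: [0.6681, -0.1091, 0.162]
orientation: [0.0, 0.928, -0.372, 0.0]
wrist_force: [-0.5, -0.0, -3.6]
grip_width: 0.009
t16.7 tcp [ 0.6681 -0.1091  0.162 ] yaw -43.71 tilt [ 0.0002 -0.    ] W 0.0090 F [-0.5 -0.  -3.6] q1,q6 [-0.35  1.98] 
 -> shift [-0.0029  0.0008  0.042 ] turn -0.000
```

```bash
python3 -m crank '[[[1,-0.0015,0.0006,0.01,0],[1,-0.0025,0.0006,0.025,0],[1,-0.0025,0.0006,0.04,0],[1,-0.0025,0.0006,0.045,0],[1,-0.0025,0.0006,0.045,0]]]'; python3 to.py 0.6658 -0.1077 0.093 -43.7
```

```text
time_s: 17.08
tcp_pos: [0.6646, -0.1073, 0.1148]
orientation: [0.0, 0.928, -0.372, -0.001]
wrist_force: [-0.4, 0.5, -3.2]
grip_width: 0.0091
t17.1 tcp [ 0.6646 -0.1073  0.1148] yaw -43.71 tilt [-0.0026  0.0012] W 0.0091 F [-0.4  0.5 -3.2] q1,q6 [-0.35  1.98] 
 -> shift [ 0.0012 -0.0006  0.0218] turn -0.000
```

```bash
python3 -m crank '[[[1,0,0,0,0],[1,0,0,0.006,0],[1,0,0,0.012,0],[1,0,0,0.012,0]]]'; python3 to.py 0.6658 -0.1077 0.093 -43.7
```

```text
time_s: 17.42
tcp_pos: [0.6654, -0.1076, 0.1037]
orientation: [0.0, 0.928, -0.372, -0.0]
wrist_force: [-0.2, 0.1, -4.6]
grip_width: 0.0093
t17.4 tcp [ 0.6654 -0.1076  0.1037] yaw -43.72 tilt [-0.0008  0.0005] W 0.0093 F [-0.2  0.1 -4.6] q1,q6 [-0.35  1.98] 
 -> shift [ 0.0003 -0.0002  0.0107] turn -0.000
```

```bash
python3 -m crank '[[[1,0,0,0.005,0],[1,0,0,0.009,0],[1,0,0,0.0105,0],[1,0,0,0.0105,0],[1,0,0,0.0105,0]]]'; python3 to.py 0.6658 -0.1077 0.093 -43.7
```

```text
time_s: 17.83
tcp_pos: [0.6657, -0.1077, 0.0942]
orientation: [0.0, 0.928, -0.372, -0.0]
wrist_force: [-0.3, -0.2, -3.9]
grip_width: 0.0092
t17.8 tcp [ 0.6657 -0.1077  0.0942] yaw -43.72 tilt [-0.0001  0.0001] W 0.0092 F [-0.3 -0.2 -3.9] q1,q6 [-0.35  1.98] 
 -> shift [ 0.0001 -0.0001  0.0012] turn -0.000
```

```bash
python3 -m crank '[[[1,0,0,0.001,0],[1,0,0,0.002,0],[1,0,0,0.0025,0],[1,0,0,0.0025,0]]]'; python3 to.py 0.6658 -0.1077 0.093 -43.7
```

```text
time_s: 18.17
tcp_pos: [0.6662, -0.1079, 0.0929]
orientation: [0.0, 0.928, -0.372, 0.001]
wrist_force: [-1.7, 0.2, 5.4]
grip_width: 0.009
t18.2 tcp [ 0.6662 -0.1079  0.0929] yaw -43.71 tilt [ 0.0014 -0.0005] W 0.0090 F [-1.7  0.2  5.4] q1,q6 [-0.35  1.98] 
 -> shift [-0.0004  0.0002 -0.0001] turn -0.000
```

```bash
python3 -m crank '[[[0.6,0,0,-0.001,0],[0.6,0,0,-0.001,0],[0.6,0,0,-0.001,0],[0.6,0,0,-0.01,0],[0.6,0,0,-0.03,0],[0.6,0,0,-0.06,0],[0.6,0,0,-0.1,0],[0.6,0,0,-0.14,0]]]'; python3 - <<'E'
from h import *
im,P=wristP()
cv2.imwrite("pics/w11.png",cv2.resize(im[80:320,80:400,::-1],(800,600),interpolation=cv2.INTER_CUBIC))
handle(P,(120,250,235,290),.110,.128)
to(0.4258,0.157,0.24,90)
E
```

```text
time_s: 18.83
tcp_pos: [0.665, -0.1075, 0.2332]
orientation: [0.0, 0.928, -0.372, -0.001]
wrist_force: [0.5, -0.5, 1.7]
grip_width: 0.0344
423 mean [ 0.66805036 -0.1065594 ] mid [ 0.66723133 -0.10736098] dir 46.6 ext 0.03589088111249341 0.009167438807726237
t18.9 tcp [ 0.6675 -0.1084  0.2436] yaw -43.72 tilt [ 0.0099 -0.0042] W 0.0342 F [1.2 1.1 7.8] q1,q6 [-0.35  1.98] 
 -> shift [-3.582e-01 -2.480e-02  2.000e-04] turn -2.334
```

View pics/w11.png

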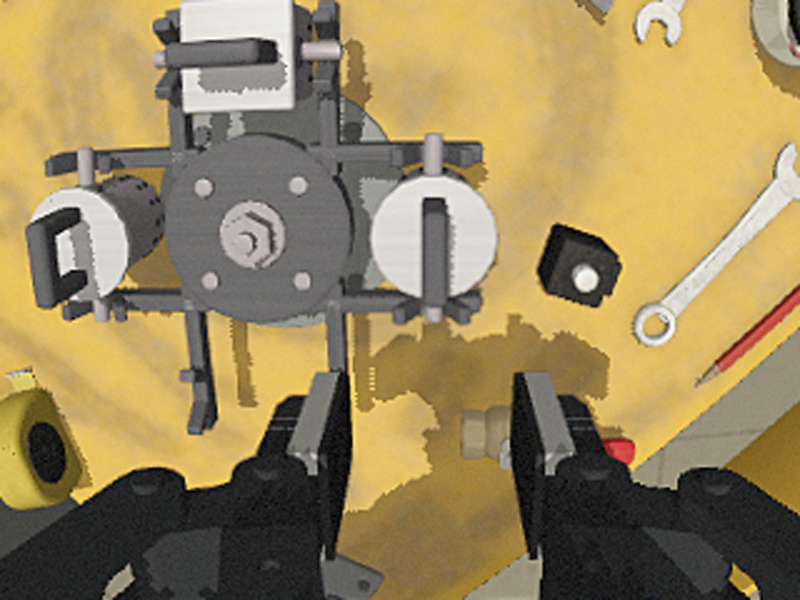

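```bash
python3 -m crank '[[[0.6,-0.015,-0.001,0,-0.12],[0.6,-0.045,-0.003,0,-0.24],[0.6,-0.08,-0.006,0,-0.36],[0.6,-0.115,-0.008,0,-0.48],[0.6,-0.15,-0.01,0,-0.6],[0.6,-0.185,-0.013,0,-0.72],[0.6,-0.22,-0.015,0,-0.84],[0.6,-0.25,-0.017,0,-0.96]]]'; python3 to.py 0.4258 0.157 0.22 90
```

```text
time_s: 19.55
tcp_pos: [0.4953, 0.0787, 0.2323]
orientation: [0.0, 0.995, 0.101, 0.0]
wrist_force: [-0.3, 1.3, 0.9]
grip_width: 0.0343
t19.6 tcp [0.4953 0.0787 0.2323] yaw 11.64 tilt [0.0008 0.0002] W 0.0343 F [-0.3  1.3  0.9] q1,q6 [-0.1   1.26] 
 -> shift [-0.0523 -0.0907  0.0123] turn -1.368
```

```bash
python3 -m crank '[[[0.6,0,0,0,-0.12],[0.6,0,0,0,-0.24],[0.6,-0.005,-0.01,0,-0.36],[0.6,-0.012,-0.025,0,-0.48],[0.6,-0.022,-0.045,0,-0.6],[0.6,-0.035,-0.065,0,-0.72],[0.6,-0.045,-0.08,0,-0.84],[0.6,-0.0523,-0.0907,0,-0.96]]]'; python3 to.py 0.4258 0.157 0.16 90
```

```text
time_s: 20.22
tcp_pos: [0.4268, 0.1571, 0.2324]
orientation: [0.0, 0.835, 0.55, 0.0]
wrist_force: [-0.0, 0.7, -0.4]
grip_width: 0.0343
t20.2 tcp [0.4268 0.1571 0.2324] yaw 66.67 tilt [0.0005 0.0007] W 0.0343 F [-0.   0.7 -0.4] q1,q6 [0.06 0.47] 
 -> shift [-0.0005 -0.0009  0.0724] turn -0.407
```

```bash
python3 -m crank '[[[0.6,0,0,0.01,-0.12],[0.6,0,0,0.03,-0.24],[0.6,0,0,0.05,-0.36],[0.6,0,0,0.08,-0.407],[0.6,0,0,0.09,-0.407],[0.6,0,0,0.09,-0.407],[0.6,0,0,0.09,-0.407]]]'; python3 - <<'E'
from h import *
im,P=wristP()
cv2.imwrite("pics/w12.png",cv2.resize(im[:,:,::-1],(800,600),interpolation=cv2.INTER_CUBIC))
handle(P,(150,330,220,290),.094,.112)
to(0.4258,0.157,0.0755,90)
E
```

```text
time_s: 20.8
tcp_pos: [0.4278, 0.156, 0.1425]
orientation: [0.0, 0.71, 0.704, 0.0]
wrist_force: [-0.0, -0.0, 1.1]
grip_width: 0.0341
771 mean [0.42486027 0.15742518] mid [0.42612953 0.15739426] dir 0.6 ext 0.03505700815464714 0.010076993584738934
t20.9 tcp [0.4283 0.156  0.1433] yaw 89.51 tilt [0.     0.0015] W 0.0343 F [0.1 0.1 0.2] q1,q6 [0.06 0.07] 
 -> shift [ 0.0009 -0.0027  0.0678] turn -0.008
```

View pics/w12.png

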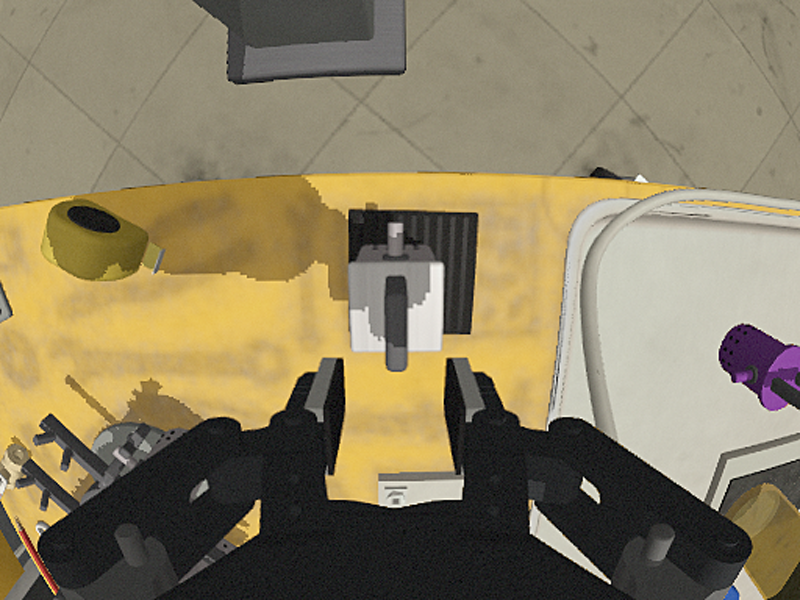

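```bash
python3 -m crank '[[[0.6,0.0009,-0.002,0.025,-0.008],[0.6,0.0009,-0.0024,0.05,-0.008],[0.6,0.0009,-0.0024,0.065,-0.008],[0.6,0.0009,-0.0024,0.067,-0.008],[1,0.0009,-0.0024,0.067,-0.008],[1,0.0009,-0.0024,0.067,-0.008],[1,0.0009,-0.0024,0.067,-0.008],[1,0.0009,-0.0024,0.067,-0.008]]]' 60; python3 to.py 0.4258 0.157 0.0755 90; python3 -m crank '[[[1,0,0,-0.01,0],[1,0,0,-0.03,0],[1,0,0,-0.065,0],[1,0,0,-0.105,0],[1,0,0,-0.14,0],[1,0,0,-0.165,0],[1,0,0,-0.165,0]]]' 60; python3 to.py 0.5554 -0.1101 0.24 46.3
```

```text
time_s: 21.52
tcp_pos: [0.4269, 0.1569, 0.0769]
orientation: [0.001, 0.707, 0.707, 0.001]
wrist_force: [0.2, -0.9, 7.2]
grip_width: 0.0086
t21.5 tcp [0.4269 0.1569 0.0769] yaw 90.05 tilt [-0.0002  0.0033] W 0.0086 F [ 0.2 -0.9  7.2] q1,q6 [0.06 0.06] 
 -> shift [ 0.0001 -0.0011  0.0014] turn 0.001
time_s: 22.1
tcp_pos: [0.4273, 0.1571, 0.2464]
orientation: [0.003, 0.707, 0.708, 0.003]
wrist_force: [0.2, 0.2, -1.8]
grip_width: 0.0087
t22.1 tcp [0.4273 0.1571 0.2464] yaw 90.07 tilt [0.0006 0.0083] W 0.0087 F [ 0.2  0.2 -1.8] q1,q6 [0.06 0.06] 
 -> shift [-0.2674  0.1277  0.0073] turn 0.764
```

```bash
python3 -m crank '[[[1,-0.012,0.006,0,0.08],[1,-0.04,0.019,0,0.18],[1,-0.074,0.035,0,0.29],[1,-0.109,0.052,0,0.4],[1,-0.144,0.069,0,0.51],[1,-0.179,0.085,0,0.61],[1,-0.214,0.102,0,0.7],[1,-0.245,0.117,0,0.76]]]'; python3 to.py 0.5554 -0.1101 0.19 46.3
```

```text
time_s: 22.77
tcp_pos: [0.5429, -0.0901, 0.2392]
orientation: [-0.0, 0.92, 0.392, -0.0]
wrist_force: [1.1, -0.4, -3.4]
grip_width: 0.0088
t22.8 tcp [ 0.5429 -0.0901  0.2392] yaw 46.19 tilt [-0.0004 -0.0007] W 0.0088 F [ 1.1 -0.4 -3.4] q1,q6 [-0.4   0.36] 
 -> shift [-0.0057  0.0229  0.0492] turn -0.002
```

```bash
python3 -m crank '[[[1,-0.003,0.012,0.0,-0.002],[1,-0.0057,0.0225,0.01,-0.002],[1,-0.0057,0.0225,0.035,-0.002],[1,-0.0057,0.0225,0.055,-0.002],[1,-0.0057,0.0225,0.063,-0.002],[1,-0.0057,0.0225,0.063,-0.002],[1,-0.0057,0.0225,0.063,-0.002]]]'; python3 - <<'E'
from h import *
im,P=wristP()
cv2.imwrite("pics/w13.png",cv2.resize(im[80:320,110:430,::-1],(800,600),interpolation=cv2.INTER_CUBIC))
to(0.5554,-0.1101,0.125,46.3)
E
```

```text
time_s: 23.35
tcp_pos: [0.5547, -0.1068, 0.1768]
orientation: [-0.0, 0.918, 0.396, -0.0]
wrist_force: [-0.4, 0.3, -2.4]
grip_width: 0.0092
t23.4 tcp [ 0.5553 -0.1072  0.1778] yaw 46.68 tilt [0.0003 0.001 ] W 0.0091 F [ 0.1  0.3 -3. ] q1,q6 [-0.42  0.33] 
 -> shift [-0.0021  0.002   0.0528] turn 0.007
```

View pics/w13.png

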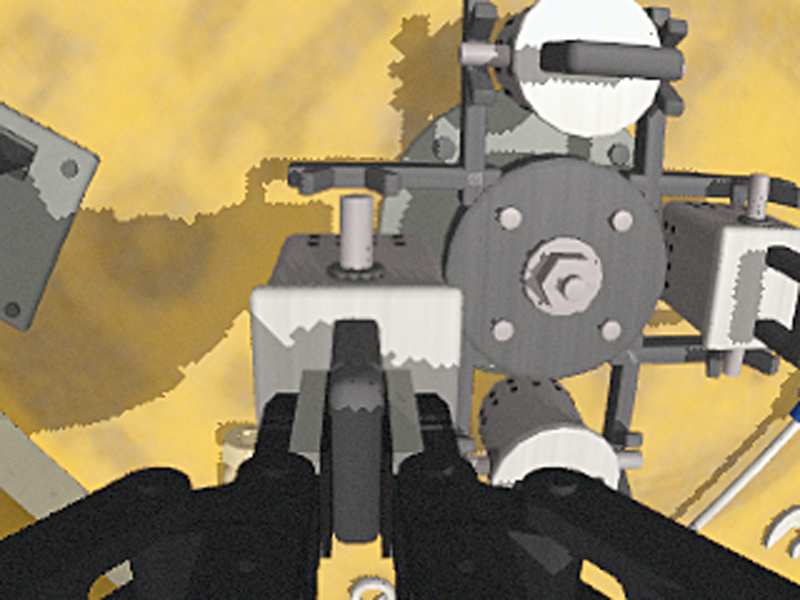

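```bash
python3 -m crank '[[[1,-0.001,0.001,0.005,0.007],[1,-0.002,0.002,0.015,0.007],[1,-0.002,0.002,0.033,0.007],[1,-0.002,0.002,0.045,0.007],[1,-0.002,0.002,0.045,0.007],[1,-0.002,0.002,0.045,0.007],[1,-0.002,0.002,0.045,0.007]]]'; python3 to.py 0.5554 -0.1101 0.0939 46.3
```

```text
time_s: 23.98
tcp_pos: [0.5554, -0.1105, 0.1324]
orientation: [0.0, 0.92, 0.393, 0.0]
wrist_force: [0.5, 0.2, -3.5]
grip_width: 0.009
t24.0 tcp [ 0.5554 -0.1105  0.1324] yaw 46.24 tilt [0.0001 0.0007] W 0.0090 F [ 0.5  0.2 -3.5] q1,q6 [-0.43  0.34] 
 -> shift [ 0.0003 -0.0003  0.0385] turn -0.001
```

```bash
python3 -m crank '[[[1,0.0003,-0.0003,0.01,-0.001],[1,0.0003,-0.0003,0.02,-0.001],[1,0.0003,-0.0003,0.03,-0.001],[1,0.0003,-0.0003,0.035,-0.001],[1,0.0003,-0.0003,0.037,-0.001],[1,0.0003,-0.0003,0.038,-0.001],[1,0.0003,-0.0003,0.038,-0.001]]]'; python3 to.py 0.5554 -0.1101 0.0939 46.3
```

```text
time_s: 24.57
tcp_pos: [0.5548, -0.1097, 0.0939]
orientation: [-0.0, 0.919, 0.393, -0.0]
wrist_force: [-2.1, 1.5, -0.3]
grip_width: 0.0093
t24.6 tcp [ 0.5548 -0.1097  0.0939] yaw 46.30 tilt [-0.0002 -0.0006] W 0.0093 F [-2.1  1.5 -0.3] q1,q6 [-0.43  0.34] 
 -> shift [0.0001 0.0007 0.    ] turn 0.000
```

```bash
python3 -m crank '[[[1,0,0,0.001,0],[1,0,0,0.0015,0],[1,0,0,0.0015,0]]]'; python3 to.py 0.5554 -0.1101 0.0939 46.3
```

```text
time_s: 24.82
tcp_pos: [0.5552, -0.1098, 0.0937]
orientation: [0.0, 0.919, 0.393, 0.0]
wrist_force: [-6.6, 2.5, 9.2]
grip_width: 0.0091
t24.8 tcp [ 0.5552 -0.1098  0.0937] yaw 46.31 tilt [0.0002 0.0005] W 0.0091 F [-6.6  2.5  9.2] q1,q6 [-0.43  0.34] 
 -> shift [-0.0001  0.0003 -0.0002] turn 0.000
```

```bash
python3 -m crank '[[[0.6,0,0,-0.001,0],[0.6,0,0,-0.001,0],[0.6,0,0,-0.001,0],[0.6,0,0,-0.01,0],[0.6,0,0,-0.03,0],[0.6,0,0,-0.06,0],[0.6,0,0,-0.1,0],[0.6,0,0,-0.14,0]]]';  python3 -m crank '[[[0.6,0,0.02,-0.02,0],[0.6,0,0.05,-0.04,0],[0.6,0,0.08,-0.04,0],[0.6,0,0.08,-0.04,0],[0.6,0,0.08,-0.04,0]]]'; python3 - <<'E'
from h import *
im,P=wristP();np.save("P14.npy",P)
cv2.imwrite("pics/w14.png",cv2.resize(im[:,:,::-1],(800,600),interpolation=cv2.INTER_CUBIC))
c=r.read_camera("top");cv2.imwrite("pics/top14.png",cv2.resize(c["img"][120:270,200:410,::-1],(800,571),interpolation=cv2.INTER_CUBIC))
to(0.555,-0.11,.2)
E
```

```text
time_s: 25.48
tcp_pos: [0.5545, -0.1096, 0.2338]
orientation: [-0.0, 0.919, 0.393, -0.0]
wrist_force: [1.6, -1.1, 0.8]
grip_width: 0.0337
time_s: 25.9
tcp_pos: [0.6134, -0.1662, 0.2715]
orientation: [-0.0, 0.92, 0.393, -0.0]
wrist_force: [0.2, 0.2, -0.5]
grip_width: 0.034
t26.0 tcp [ 0.6127 -0.1649  0.2724] yaw 46.30 tilt [-0.0001 -0.0005] W 0.0343 F [0.5 0.8 0.1] q1,q6 [-0.47  0.29] 
 -> shift [-0.0002 -0.0795  0.0724] turn 0.000
```

View pics/w14.png

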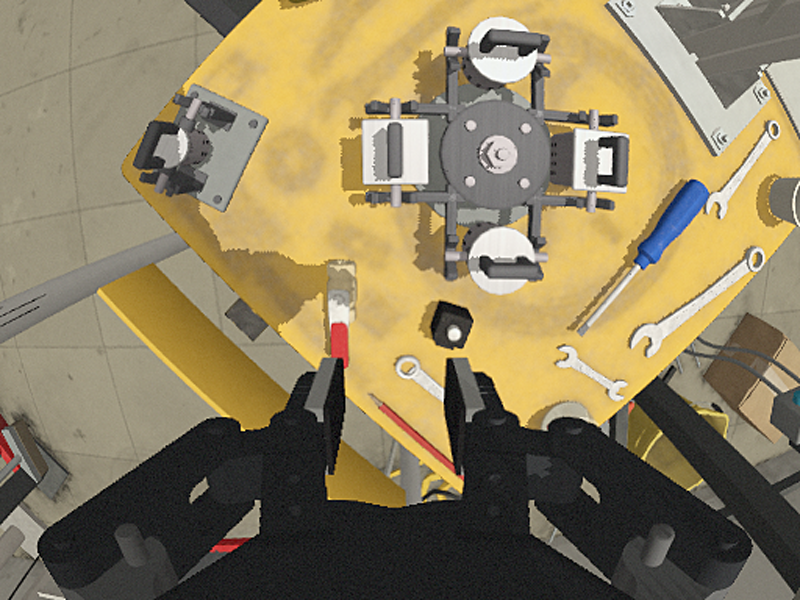

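View pics/top14.png

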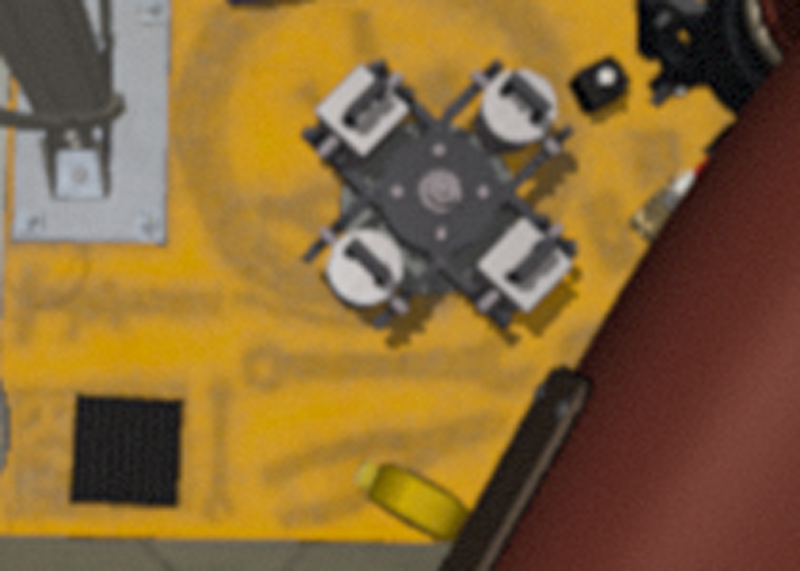

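```bash
python3 - <<'E'
from h import *
P=np.load("P14.npy")
W={'C sq2':(75,122,230,277),'A sq1':(80,124,366,405),'B rnd':(140,190,297,345),'D rnd':(10,55,297,350),'small':(75,125,85,125)}
for k,(a,b,c,d) in W.items():
    p=P[a:b,c:d].reshape(-1,3);l=p[(p[:,2]>.072)&(p[:,2]<.094)];t=p[(p[:,2]>.112)&(p[:,2]<.13)]
    A=np.c_[l[:,:2]-l[:,:2].mean(0),np.ones(len(l))];s=np.linalg.lstsq(A,l[:,2],rcond=None)[0]
    print(k,'lid z',np.round(np.median(l[:,2]),4),'slope',np.round(s[:2],3),'handle top',np.round(np.median(t[:,2]),4),np.round(t.mean(0)[:2],4))
E
```

```text
C sq2 lid z 0.0821 slope [0.004 0.005] handle top 0.1177 [ 0.5549 -0.1099]
A sq1 lid z 0.082 slope [0.022 0.017] handle top 0.1174 [0.6614 0.0014]
B rnd lid z 0.082 slope [-0.017 -0.014] handle top 0.1175 [ 0.6656 -0.1073]
D rnd lid z 0.0821 slope [-0.026 -0.029] handle top 0.1176 [ 0.5521 -0.0014]
small lid z 0.0821 slope [-0.088  0.13 ] handle top 0.1176 [ 0.4276 -0.2236]
```

```bash
python3 - <<'E'
from plant import r
print(r.finish_job())
E
```

```text
the job is handed in; nothing more can be done
None
```

The rotor is rehung and the job is handed in at about 26 s, with the arm clear of everything.

**What I did, in order:**
1. Stood the square pot from the hanger stand on the mat.
2. Moved the small pot from the rotor to the hanger stand.
3. Moved one round pot to the place the small pot had left, straight across from the other round pot.
4. Hung the square pot from the mat in the place that round pot had left, straight across from the other square pot.

**Last checks:**
- **Arrangement:** The final wrist and top pictures show round across from round, square across from square, and the small pot on the stand. The mat is empty and the purple look-alike was never approached.
- **Pins seated:** All five lids measured 82.0–82.1 mm and all handle tops 117.4–117.7 mm, so every pot sits at the same height. Both figures read about 2 mm under nominal on every pot, including the two I never touched, which fits the camera calibration.
- **Lid tilt:** My quick tilt fit was clean only for the square pot I had just hung. It gave slopes of up to 0.03 on the other rotor pots and about 0.15 on the small pot. I put that down to pin and handle pixels in the small windows, and did not investigate further because the heights and pictures agreed.
- **Camera disagreement:** The top camera read about 3 mm short in x compared with the wrist camera and the grasps. I used the wrist camera.
- **Bystanders:** The ball valve and tape measure looked unmoved in the pictures, but I did not measure them.
- **Forces:** The highest wrist force I saw in the readings between moves was about 14 N.

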